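# Cover the sample pans with their lids

### The job

Cover each of the four open steel pans on the cooperage bench with the lid that fits it: oblong lid on the oblong pan, square on square, large round on large round, small round on small round. Each lid must lie flat on its pan's rim, centred and squared up with it so that the mouth is closed all round. Leave the loose wooden bung and the mallet at the ends of the work where they are.

Things in the scene. Friction and masses are not known exactly. Their poses are not given: they have to be found in the camera images.
- oblong_lid_mid (a point): Oblong flat metal lid, 86 mm (its x) by 130 mm (its y). Origin at the lid's centre, half-way up: 23 mm above its flat underside; z up through the handle. The whole lid is 45 mm high: a 5 mm plate with, in its middle, an oak bar handle 56 mm long along the lid's y, 18 mm wide along x, its wood from 27 to 45 mm above the underside, on two thin posts.  Lies loose, flat on the bench with the handle up, about 200 g.
- square_lid_mid (a point): Square flat metal lid, 96 by 96 mm. Origin at the lid's centre, half-way up: 23 mm above its flat underside; z up through the handle. The whole lid is 45 mm high: a 5 mm plate with, in its middle, an oak bar handle 46 mm long along the lid's y, 18 mm wide along x, its wood from 27 to 45 mm above the underside, on two thin posts.  Lies loose, flat on the bench with the handle up, about 180 g.
- large_round_lid_mid (a point): Large round flat metal lid, 112 mm across. Origin at the lid's centre, half-way up: 23 mm above its flat underside; z up through the handle. The whole lid is 45 mm high: a 5 mm plate with, in its middle, a round oak knob 28 mm across (from 29 mm above the underside up; slimmer below), its top 45 mm above the underside.  Lies loose, flat on the bench with the handle up, about 180 g.
- small_round_lid_mid (a point): Small round flat metal lid, 80 mm across. Origin at the lid's centre, half-way up: 23 mm above its flat underside; z up through the handle. The whole lid is 45 mm high: a 5 mm plate with, in its middle, a round oak knob 22 mm across (from 29 mm above the underside up; slimmer below), its top 45 mm above the underside.  Lies loose, flat on the bench with the handle up, about 110 g.
- oblong_pan: Open oblong steel pan. It stands fixed on the bench, 60 mm high, filled with brown lumps that stay below the rim. Origin at the centre of its underside on the bench; z up. The flat rim, on which its lid rests, is 12 mm wide and its top is 60 mm above the origin. Over the rim 82 mm (x) by 126 mm (y), mouth 58 by 102 mm.
- square_pan: Open square steel pan. It stands fixed on the bench, 60 mm high, filled with brown lumps that stay below the rim. Origin at the centre of its underside on the bench; z up. The flat rim, on which its lid rests, is 12 mm wide and its top is 60 mm above the origin. Over the rim 92 by 92 mm, mouth 68 by 68 mm.
- large_round_pan: Large open round steel pan. It stands fixed on the bench, 60 mm high, filled with brown lumps that stay below the rim. Origin at the centre of its underside on the bench; z up. The flat rim, on which its lid rests, is 12 mm wide and its top is 60 mm above the origin. Over the rim 108 mm across, mouth 84 mm.
- small_round_pan: Small open round steel pan. It stands fixed on the bench, 60 mm high, filled with brown lumps that stay below the rim. Origin at the centre of its underside on the bench; z up. The flat rim, on which its lid rests, is 12 mm wide and its top is 60 mm above the origin. Over the rim 76 mm across, mouth 52 mm.
- bung_mid (a point): Bystander: a tapered wooden barrel bung standing loose at the left (+y) end of the work, 45 mm high, 42 mm across below and 52 mm above. Origin at its centre, half-way up.
- mallet_mid (a point): Bystander: a wooden mallet lying loose at the right (-y) end of the work, about 255 mm long along its x, head 60 by 85 by 60 mm at its +x end. Origin on the handle's axis, 90 mm from the head's centre, 30 mm above the bench.

How it is judged:
By the outcome, as a careful person would: the job done as asked, in the order asked, and still so for the second after the job is handed in, with the robot touching nothing.
It also fails if it takes over 109 s, if anything falls off the work surface, if the arm or the gripper's body presses on something with over 40 N, if the wrist force passes 120 N, or if a joint passes its speed limit or range.

### The arm

A 7-joint arm with a two-finger parallel gripper is mounted at the origin on the work surface. World frame = base frame: x ahead of the robot, y to its left, z up, the work surface at z = 0. Lengths are in m, angles in rad, forces in N, time in s.
With the tool pointing down it reaches from about 0.35 to 0.775 m from the base axis. Payload 3.1 kg.
Tool frame: the origin (TCP) lies at the very end of the fingers, on their centre line; the grasp point (between the pads) lies 19 mm behind it (bot.tcp_to_grasp is the distance from the TCP to the grasp point, in m); z points along the fingers, y is the direction in which the jaws open and shut (so a half turn about z gives the same grasp; the last joint's range is limited). The gripper opens to 85 mm and grips with 20 to 120 N. Pads are 22 mm wide; open, the fingers measure 114 mm over their backs; the gripper's body (76 mm by 85 mm) begins 54 mm behind the grasp point. The pads swing forward as they close: fully open they stand 13 mm farther back than shut.
Start: joints at [1.235, 0.311, 0.014, 1.512, -0.004, 1.319, -0.027], TCP at [0.159, -0.526, 0.231] pointing down, gripper open.
Joint ranges: [-2.7, 2.7], [-0.3, 1.91], [-1.27, 1.3], [0.12, 2.57], [-1.44, 4.58], [0.2, 2.03], [-3.05, 3.05]. Speed limits (rad/s): [2.79, 2.79, 3.14, 3.14, 3.14, 3.14, 3.14].

### API

Orientations are given as a rotation vector (axis times angle).
In Python, from cell import sense, optics, ticket, finder, bot gives the robot as it stands. The module is installed in compiled form; this text tells all that it offers.
- The arm moves only by the shell command python3 -m creep 'ROWS'. ROWS is JSON, a list of rows, each a list of 3 entries, a list of its own where there are three numbers: the finger opening in cm, from 0 to 8.54, then the shift along the tool's x, y, z in cm, then the turn, a rotation vector about the tool's x, y, z in degrees. A call has 1 to 12 rows; each row shifts and turns the commanded pose from where the row before left it, along the tool's axes as they then stand; what a row does not reach is not made up. A row lasts 1/10 s, in which the tool goes at most 50 mm and 8.59 degrees, less where a joint would pass 70% of its speed; a pose out of reach is approached as far as the arm can. A call is refused whole if a number of a shift passes 5 or a number of a turn 8.59, either way. A call with a gripper value outside its range is refused whole. The fingers move at their own pace and stop on an object; the grip force is fixed at half the most. Time passes only in rows, so rows that do not move let the fingers close. It gives the time, the measured TCP pose, the force and the opening at its end, in the units of the state.
- sense(): the state, without advancing time (a new reading comes with each control period).
- optics.get_image(name): name is "side" or "top"; returns the picture (420x560x3 uint8, red, green, blue); there is no depth.
- optics.camera_params(name): a dict with "camera_matrix" (3x3 intrinsics, pixels), "rvec" (rotation vector, rad) and "tvec" (3), from world to camera coordinates, as OpenCV has them. Camera axes: x right, y down, z forward; pixel columns grow to the right and rows downward; lengths in m; the calibration is good to about 2 mm. A picture is of the moment at which its call begins. camera_params takes no time and is no camera call.
- ticket.close_job(): hands the job in, once; it reports no verdict.
Trained networks look in the newest picture that a camera, given by its name, has taken for a name from the list of things; names that differ only in an ending like _2 or _b are one class to them, and where a whole thing is asked for, a point or a joint stands for the part that bears it (a point fixed in the world has none). Each returns a list of dicts, best first, with "p" (0 to 1); they miss things now and then, are a little off and sometimes report something else, mostly with a low value. They report only what shows in the picture. A call takes as long as a camera call.
- finder.spot_in(camera, target): "position" ([column, row] in pixels, amid what is visible of it).
The state is a dict: "time": time; "joints": joint angles; "qvel": joint speeds; "tau": joint torques, N m; "position": TCP position; "tcp_rot": TCP orientation; "contact_force": force on the tool from outside, world axes, zero at the start; "moment": the same for the moment, N m; "grip_width": opening from 0.0 (shut) to 1.0 (fully open).
Only numpy, scipy, OpenCV 4.12 (cv2) and the standard library are available. Lean on these libraries where they do the work, as an engineer would, in place of code of your own. Each camera call takes 0.05 s, during which the arm holds its last target.

## Working session

There is one attempt and no reset: what is moved stays moved. The work goes in short steps, Python scripts to look and compute and a shell command to move; the robot and the scene stay as the last step left them, time stands still between calls to the robot, and variables do not carry over. Pictures are saved under pics/ and viewed, and the job is handed in when it is done.

```bash
mkdir -p pics; python3 - <<'E'
from cell import sense, optics, finder, bot
import cv2
for c in ("side","top"):
    im=optics.get_image(c); cv2.imwrite(f"pics/{c}0.png",cv2.cvtColor(im,cv2.COLOR_RGB2BGR))
    p=optics.camera_params(c); print(c,p)
s=sense(); print(s); print(bot.tcp_to_grasp)
for t in ["oblong_lid_mid","square_lid_mid","large_round_lid_mid","small_round_lid_mid","oblong_pan","square_pan","large_round_pan","small_round_pan","bung_mid","mallet_mid"]:
    for c in ("side","top"):
        print(t,c,[( [round(float(x),1) for x in d["position"]],round(d["p"],2)) for d in finder.spot_in(c,t)][:3])
E
```

```text
side {'camera_matrix': array([[523.8332937 ,   0.        , 276.99205672],
       [  0.        , 523.8332937 , 201.20062355],
       [  0.        ,   0.        ,   1.        ]]), 'rvec': array([ 0.91351321, -2.37376809,  1.19083716]), 'tvec': array([0.4069238 , 0.25055266, 1.28940968])}
top {'camera_matrix': array([[450.32961085,   0.        , 282.39979964],
       [  0.        , 450.32961085, 209.57689472],
       [  0.        ,   0.        ,   1.        ]]), 'rvec': array([ 2.10095436, -2.08723866,  0.24388393]), 'tvec': array([-0.00600941,  0.54132485,  1.3697263 ])}
{'time': 0.1, 'joints': array([ 1.23529994,  0.31162877,  0.01396917,  1.51292656, -0.0044088 ,
        1.31919174, -0.0272074 ]), 'qvel': array([ 2.18378428e-03, -5.39856738e-03,  2.04340948e-04, -4.43308297e-03,
        1.47111801e-03, -1.31558738e-05,  4.71944564e-04]), 'tau': array([ 1.07929271e-03, -3.80857658e+01,  1.46785746e-01, -2.31240052e+01,
        1.24523055e-02,  8.19308509e-03, -7.56495837e-06]), 'position': array([ 0.1591088 , -0.52578892,  0.23032687]), 'tcp_rot': array([-3.10567032e+00, -4.59669485e-
[... 528 characters left out ...]
p [([370.9, 192.6], 0.62)]
small_round_lid_mid side [([372.5, 173.7], 0.69)]
small_round_lid_mid top [([389.0, 245.7], 0.84), ([371.8, 192.3], 0.42)]
oblong_pan side [([287.1, 178.2], 0.9), ([271.1, 242.5], 0.67)]
oblong_pan top [([316.0, 190.6], 0.72)]
square_pan side [([269.6, 244.5], 0.65)]
square_pan top [([240.6, 235.7], 0.77)]
large_round_pan side [([234.0, 211.4], 0.85)]
large_round_pan top []
small_round_pan side [([216.7, 274.4], 0.91)]
small_round_pan top [([175.2, 236.2], 0.67)]
bung_mid side [([127.1, 299.0], 0.57)]
bung_mid top [([123.7, 201.0], 0.73), ([238.7, 240.4], 0.48)]
mallet_mid side [([387.2, 148.1], 0.84), ([234.9, 212.3], 0.58)]
mallet_mid top [([442.9, 232.2], 0.63)]
```

View pics/side0.png

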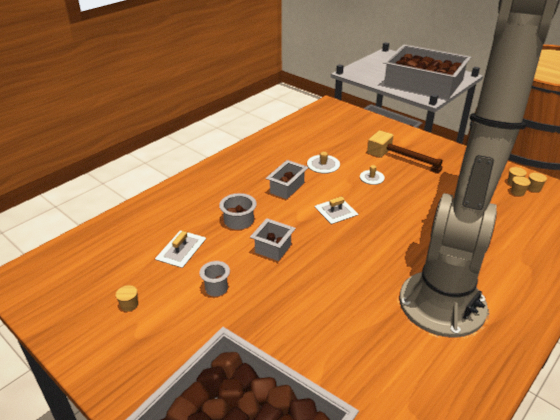

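View pics/top0.png

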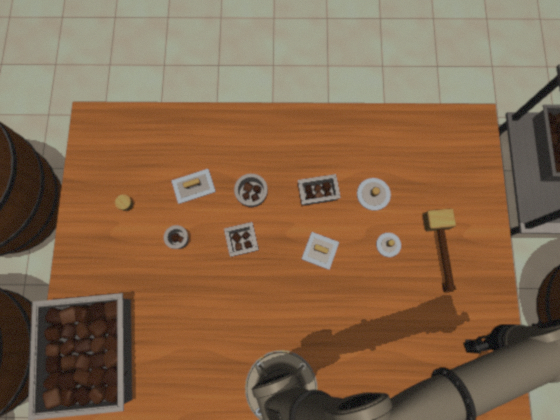

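The top view shows, left to right: the bung (123,202), oblong lid (193,186), small pan (176,237), large pan (251,190), square pan (241,239), oblong pan (319,189), square lid (320,250), large round lid (374,194), small round lid (389,244) and mallet (445,240). The side view shows the same layout. Next I'll zoom in for accurate fits.

```bash
python3 - <<'E'
import cv2,numpy as np
t=cv2.imread("pics/top0.png")[160:280,100:300]; cv2.imwrite("pics/tz1.png",cv2.resize(t,None,fx=4,fy=4,interpolation=cv2.INTER_CUBIC))
t=cv2.imread("pics/top0.png")[160:280,290:480]; cv2.imwrite("pics/tz2.png",cv2.resize(t,None,fx=4,fy=4,interpolation=cv2.INTER_CUBIC))
t=cv2.imread("pics/side0.png")[145:310,145:400]; cv2.imwrite("pics/sz1.png",cv2.resize(t,None,fx=3,fy=3,interpolation=cv2.INTER_CUBIC))
E
```

```text
(no output)
```

View pics/tz1.png

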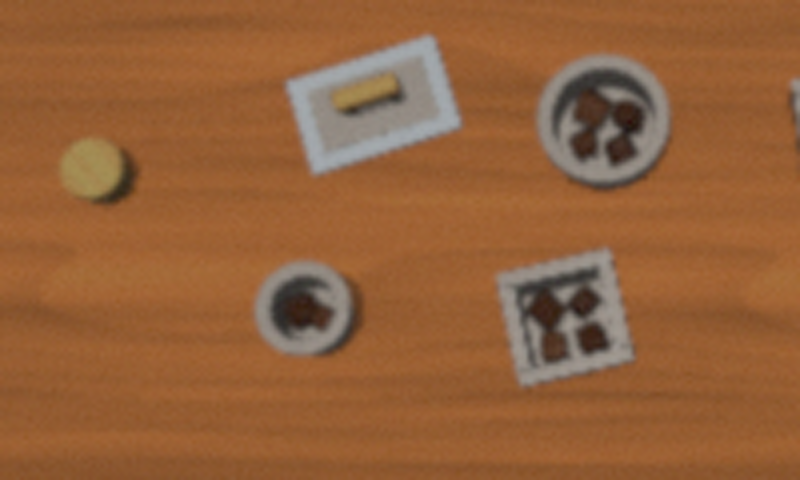

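View pics/tz2.png

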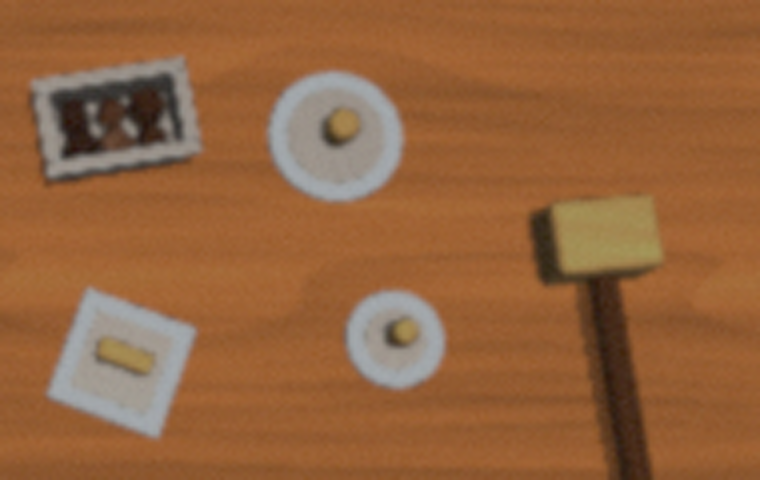

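View pics/sz1.png

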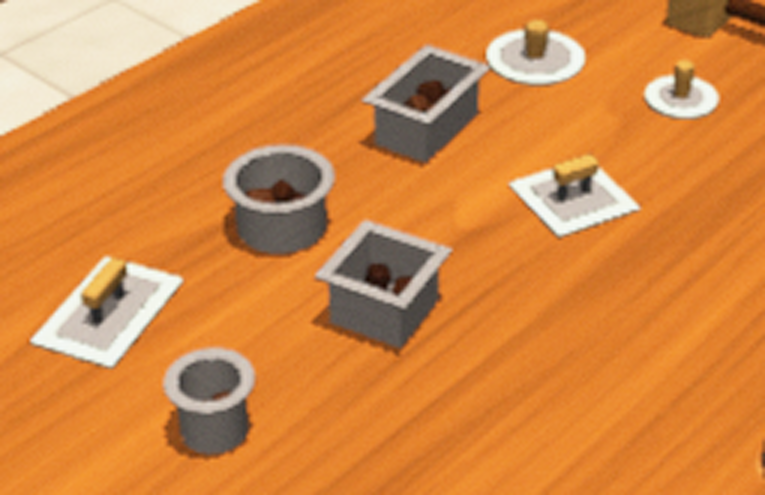

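```bash
cat > h.py <<'E'
import cv2,numpy as np
from cell import optics
P={c:optics.camera_params(c) for c in("side","top")}
def cam(c):
    K=P[c]["camera_matrix"];R=cv2.Rodrigues(P[c]["rvec"])[0];t=P[c]["tvec"].reshape(3);return K,R,t
def unproj(c,uv,z):
    K,R,t=cam(c);uv=np.atleast_2d(uv).astype(float)
    d=(np.linalg.inv(K)@np.c_[uv,np.ones(len(uv))].T).T@R; o=-R.T@t
    s=(z-o[2])/d[:,2]; return (o+s[:,None]*d)[:,:2]
def proj(c,X):
    return cv2.projectPoints(np.atleast_2d(X).astype(float),P[c]["rvec"],P[c]["tvec"],P[c]["camera_matrix"],None)[0].reshape(-1,2)
def tri(a,b): # top px, side px
    M=[np.c_[cam(c)[1],cam(c)[2]] for c in("top","side")];M=[cam(c)[0]@m for c,m in zip(("top","side"),M)]
    X=cv2.triangulatePoints(M[0],M[1],np.array(a,float).reshape(2,1),np.array(b,float).reshape(2,1)).ravel();X=X[:3]/X[3]
    e=[np.linalg.norm(proj("top",X)[0]-a),np.linalg.norm(proj("side",X)[0]-b)]
    return X,e
def mask(im,c,kind):
    hsv=cv2.cvtColor(im,cv2.COLOR_RGB2HSV)
    S=hsv[...,1];V=hsv[...,2]
    lim={"top":(100,110),"side":(90,120)}[c]
    return ((S<lim[0])&(V>lim[1])).astype(np.uint8)
def fit(im,c,seed,shape,z,k=4,ext=None):
    m=None
    big=cv2.resize(im,None,fx=k,fy=k,interpolation=cv2.INTER_CUBIC)
    m=mask(big,c,shape)
    cs,_=cv2.findContours(m,cv2.RETR_EXTERNAL,cv2.CHAIN_APPROX_NONE)
    sd=(np.array(seed)+.5)*k-.5
    cs=[q for q in cs if cv2.contourArea(q)>150*k*k/2]
    q=max(cs,key=lambda q:cv2.pointPolygonTest(q,(float(sd[0]),float(sd[1])),True))
    px=(q.reshape(-1,2)+.5)/k-.5
    xy=unproj(c,px,z)
    hull=cv2.convexHull((xy*1000).astype(np.float32))
    if shape=="rect":
        (cx,cy),(w,h),a=cv2.minAreaRect(hull)
        # refine: trimmed mask via moments
        mm=cv2.moments(hull);
        return dict(c=(np.array([cx,cy])/1000).round(4),mom=np.array([mm['m10'],mm['m01']])/mm['m00']/1000,wh=(round(w,1),round(h,1)),a=round(a,1)),px
    (cx,cy),(w,h),a=cv2.fitEllipse(hull)
    mm=cv2.moments(hull)
    return dict(c=(np.array([cx,cy])/1000).round(4),mom=np.array([mm['m10'],mm['m01']])/mm['m00']/1000,wh=(round(w,1),round(h,1)),a=round(a,1)),px
E
cat > m.py <<'E'
from h import *
T={"oblL":("rect",.005,(193,186),(181,248)),"sqL":("rect",.005,(320,250),(336,210)),"lrL":("c",.005,(374,194),(323,164)),"srL":("c",.005,(389,245),(372,177)),
"oblP":("rect",.06,(319,189),(287,176)),"sqP":("rect",.06,(241,239),(273,238)),"lrP":("c",.06,(251,190),(238,205)),"srP":("c",.06,(176,237),(215,271))}
if __name__=="__main__":
  I={c:cv2.cvtColor(cv2.imread(f"pics/{c}0.png"),cv2.COLOR_BGR2RGB) for c in("side","top")}
  D={c:cv2.resize(cv2.cvtColor(I[c],cv2.COLOR_RGB2BGR),None,fx=3,fy=3) for c in I}
  for n,(s,z,a,b) in T.items():
    uv={}
    for c,sd in(("top",a),("side",b)):
        r,px=fit(I[c],c,sd,s,z); 
        print(n,c,"c",r["c"],"mom",r["mom"].round(4),r["wh"],r["a"])
        uv[c]=proj(c,np.r_[r["mom"],z])[0]
        cv2.polylines(D[c],[np.round((px+.5)*3-.5).astype(int)],True,(0,255,0),1)
    X,e=tri(uv["top"],uv["side"]); print("   tri",X.round(4),np.round(e,2))
  cv2.imwrite("pics/dt.png",D["top"][480:840,330:1230]); cv2.imwrite("pics/ds.png",D["side"][435:930,435:1200])
E
python3 m.py
```

```text
oblL top c [0.6367 0.2995] mom [0.6367 0.2995] (90.4, 134.1) 19.3
oblL side c [0.636  0.3028] mom [0.6359 0.303 ] (88.7, 134.0) 19.3
   tri [0.6383 0.3007 0.0018] [0.24 0.22]
sqL top c [ 0.4209 -0.1251] mom [ 0.4209 -0.1252] (99.7, 99.9) 69.6
sqL side c [ 0.4205 -0.1216] mom [ 0.4186 -0.1188] (98.7, 100.5) 68.8
   tri [ 0.4224 -0.1253 -0.0008] [0.24 0.19]
lrL top c [ 0.6127 -0.3061] mom [ 0.6127 -0.3061] (114.8, 115.6) 30.7
lrL side c [ 0.6377 -0.2291] mom [ 0.6394 -0.234 ] (156.3, 271.9) 161.9
   tri [ 0.6567 -0.2968 -0.0385] [10.51  7.53]
srL top c [ 0.4414 -0.3478] mom [ 0.4414 -0.3477] (82.4, 83.1) 39.1
srL side c [ 0.4409 -0.3441] mom [ 0.4408 -0.3438] (80.3, 85.3) 28.2
   tri [ 0.4426 -0.3481  0.002 ] [0.24 0.18]
oblP top c [ 0.6124 -0.1187] mom [ 0.6124 -0.1186] (84.9, 129.7) 9.3
oblP side c [ 0.5938 -0.1664] mom [ 0.5858 -0.1681] (255.6, 129.2) 70.9
   tri [ 0.5805 -0.1303  0.087 ] [8.61 6.54]
sqP top c [0.4468 0.1279] mom [0.447  0.1278] (95.0, 94.9) 14.1
sqP side c [0.4455 0.1319] mom [0.4459 0.1318] (94.0, 93.8) 13.9
   tri [0.4482 0.1286 0.0565] [0.24 0.2 ]
lrP top c [0.6103 0.1015] mom [0.6104 0.1016] (107.5, 108.8) 13.2
lrP side c [0.6089 0.1055] mom [0.609  0.1055] (106.2, 109.5) 45.9
   tri [0.6119 0.1022 0.0565] [0.2  0.16]
srP top c [0.4532 0.3347] mom [0.4531 0.3347] (75.6, 76.5) 30.5
srP side c [0.4516 0.3387] mom [0.4516 0.3386] (74.0, 77.0) 47.0
   tri [0.4543 0.336  0.0563] [0.19 0.17]
```

```bash
cat > go.py <<'E'
# python3 go.py x y z jaw_deg -> needed turn (about tool z) and shifts in tool axes (after that turn)
import sys,numpy as np
from scipy.spatial.transform import Rotation as Ro
from cell import sense
s=sense();R=Ro.from_rotvec(s["tcp_rot"]).as_matrix();p=s["position"]
x,y,z,j=map(float,sys.argv[1:5])
yaw=np.degrees(np.arctan2(R[1,1],R[0,1]))
d=(j-yaw+90)%180-90
a=np.radians(yaw+d);ty=np.array([np.cos(a),np.sin(a),0]);tz=np.array([0,0,-1.]);tx=np.cross(ty,tz)
D=(np.array([x,y,z])-p)*100
print("t",round(s["time"],2),"pos",p.round(4),"jaw",round(yaw,2),"tilt",R[:2,2].round(4),"F",np.round(s["contact_force"],1),"w",round(s["grip_width"],3),"j",np.round(s["joints"],2))
print("turn z",round(-d,2)," shift cm tool x,y,z",[round(float(D@v),2) for v in(tx,ty,tz)])
E
python3 go.py 0.637 0.300 0.12 19.3
python3 -m creep '[[8.5,[0,0,0],[0,0,-4.6]],[8.5,[4.5,0,0],[0,0,-4.6]],[8.5,[4.5,0,0],[0,0,-4.6]],[8.5,[4.5,0,0],[0,0,-4.6]],[8.5,[4.5,0,0],[0,0,-4.6]],[8.5,[4.5,0,0],[0,0,-4.6]],[8.5,[4.5,0,0],[0,0,-4.6]],[8.5,[4.5,0,0],[0,0,-4.6]],[8.5,[4.5,0,0],[0,0,-4.6]],[8.5,[4.5,0,0],[0,0,-4.6]]]'
python3 go.py 0.637 0.300 0.12 19.3
```

```text
t 1.1 pos [ 0.1593 -0.5264  0.2313] jaw -73.16 tilt [-0.  0.] F [-0.5 -0.7  0.2] w 0.997 j [ 1.24  0.31  0.01  1.51 -0.    1.32 -0.03]
turn z 87.54  shift cm tool x,y,z [-62.21, -72.4, 11.13]
time: 2.1
position: [0.4649, -0.2712, 0.2314]
tcp_rot: [2.678, 1.641, 0.001]
contact_force: [0.5, 0.2, 0.3]
grip_width: 0.995
t 2.1 pos [ 0.4649 -0.2712  0.2314] jaw -26.99 tilt [ 0.0007 -0.0003] F [0.5 0.2 0.3] w 0.995 j [ 0.74  0.31 -0.32  1.53  0.1   1.32 -0.06]
turn z -46.29  shift cm tool x,y,z [48.22, 35.13, 11.14]
```

```bash
python3 -m creep '[[8.5,[4.6,0,0],[0,0,-4.6]],[8.5,[4.6,0,0],[0,0,-4.6]],[8.5,[4.6,0,0],[0,0,-4.6]],[8.5,[4.6,0,0],[0,0,-4.6]],[8.5,[4.6,0,0],[0,0,-4.6]],[8.5,[4.6,0,0],[0,0,-4.6]],[8.5,[4.6,0,0],[0,0,-4.6]],[8.5,[4.6,0,0],[0,0,-4.6]],[8.5,[4.6,0,0],[0,0,-4.6]],[8.5,[4.6,0,0],[0,0,-4.9]]]'
python3 go.py 0.637 0.300 0.12 19.3
```

```text
time: 3.1
position: [0.514, 0.1741, 0.2314]
tcp_rot: [1.817, 2.562, 0.001]
contact_force: [1.2, 0.4, 0.5]
grip_width: 0.998
t 3.1 pos [0.514  0.1741 0.2314] jaw 19.29 tilt [0.0007 0.0003] F [1.2 0.4 0.5] w 0.998 j [ 0.13  0.37 -0.66  1.51  0.23  1.34 -0.21]
turn z -0.01  shift cm tool x,y,z [7.82, 15.76, 11.14]
```

```bash
python3 -m creep '[[8.5,[2,4,2],[0,0,0]],[8.5,[2,4,2.5],[0,0,0]],[8.5,[2,4,2.5],[0,0,0]],[8.5,[1.82,3.76,2.5],[0,0,0]],[8.5,[0,0,1.6],[0,0,0]],[8.5,[0,0,0],[0,0,0]]]'
python3 go.py 0.637 0.300 0.016 19.3
cat > snap.py <<'E'
import sys,cv2
from cell import optics
n=sys.argv[1]
for c in("side","top"):
    cv2.imwrite(f"pics/{c}{n}.png",cv2.cvtColor(optics.get_image(c),cv2.COLOR_RGB2BGR))
x,y,X,Y=map(int,sys.argv[2:6])
a=cv2.imread(f"pics/side{n}.png")[y-50:y+50,x-65:x+65];b=cv2.imread(f"pics/top{n}.png")[Y-50:Y+50,X-65:X+65]
cv2.imwrite(f"pics/z{n}.png",cv2.resize(cv2.hconcat([a,b]),(800,308),interpolation=cv2.INTER_CUBIC))
E
python3 snap.py 1 181 235 193 186
```

```text
time: 3.7
position: [0.6338, 0.2962, 0.1161]
tcp_rot: [-1.817, -2.557, 0.012]
contact_force: [-0.5, -0.4, -0.8]
grip_width: 0.993
t 3.7 pos [0.6338 0.2962 0.1161] jaw 19.22 tilt [-0.0081 -0.0036] F [-0.5 -0.4 -0.8] w 0.993 j [-0.16  0.77 -0.58  1.17  0.41  1.32 -0.37]
turn z -0.08  shift cm tool x,y,z [0.25, 0.43, 10.01]
```

View pics/z1.png

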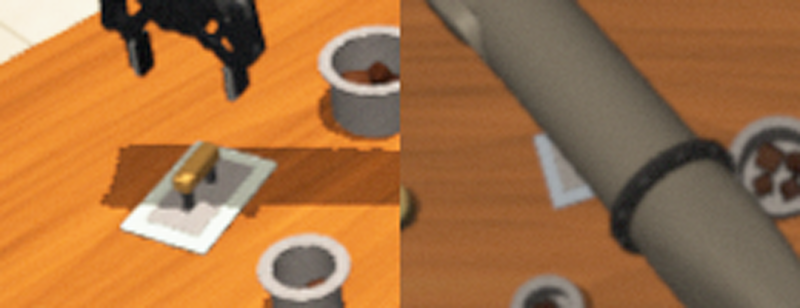

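The side view shows the open jaws well clear above the oblong lid's handle. In the top view the arm hides the lid. I'll check the settled pose.

```bash
python3 go.py 0.637 0.300 0.016 19.3
```

```text
t 3.8 pos [0.6359 0.2959 0.1217] jaw 19.11 tilt [-0.0001 -0.0006] F [0.6 1.  0.2] w 0.996 j [-0.15  0.77 -0.58  1.17  0.41  1.32 -0.37]
turn z -0.19  shift cm tool x,y,z [0.35, 0.24, 10.57]
```

```bash
python3 -m creep '[[8.5,[0.4,0.25,2],[0,0,-0.2]],[8.5,[0,0,2],[0,0,0]],[8.5,[0,0,2],[0,0,0]],[8.5,[0,0,2],[0,0,0]],[8.5,[0,0,0],[0,0,0]],[8.5,[0,0,0],[0,0,0]]]'
python3 go.py 0.637 0.301 0.016 19.3; python3 snap.py 2 181 235 193 186
```

```text
time: 4.4
position: [0.6379, 0.3006, 0.0439]
tcp_rot: [1.817, 2.56, 0.004]
contact_force: [0.6, 0.6, 0.6]
grip_width: 0.997
t 4.4 pos [0.6379 0.3006 0.0439] jaw 19.27 tilt [0.0029 0.0007] F [0.6 0.6 0.6] w 0.997 j [-0.16  0.84 -0.56  1.24  0.44  1.18 -0.4 ]
turn z -0.03  shift cm tool x,y,z [0.07, -0.07, 2.79]
```

View pics/z2.png

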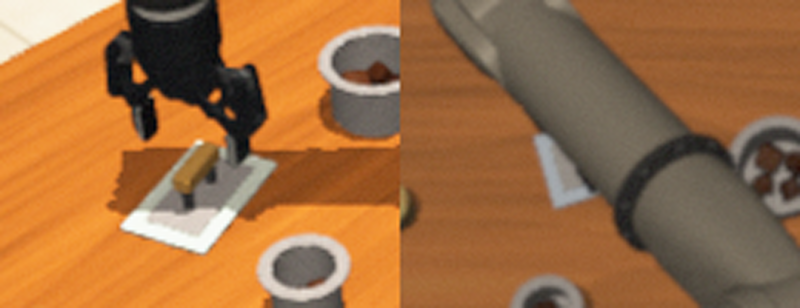

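The jaws straddle the handle in the side view. Next: descend, close and settle.

```bash
python3 -m creep '[[8.5,[0.05,0,1.5],[0,0,0]],[8.5,[0,0,1.1],[0,0,0]],[8.5,[0,0,0],[0,0,0]],[8.5,[0,0,0],[0,0,0]]]'
python3 go.py 0.637 0.301 0.016 19.3; python3 -m creep '[[1,[0,0,0],[0,0,0]],[1,[0,0,0],[0,0,0]],[1,[0,0,0],[0,0,0]],[1,[0,0,0],[0,0,0]],[1,[0,0,0],[0,0,0]],[1,[0,0,0],[0,0,0]],[1,[0,0,0],[0,0,0]],[1,[0,0,0],[0,0,0]]]';python3 go.py 0.637 0.301 0.016 19.3
```

```text
time: 4.9
position: [0.6361, 0.3012, 0.0144]
tcp_rot: [-1.816, -2.562, 0.003]
contact_force: [-0.5, -0.3, 0.5]
grip_width: 0.998
t 4.9 pos [0.6361 0.3012 0.0144] jaw 19.35 tilt [-0.0017 -0.0009] F [-0.5 -0.3  0.5] w 0.998 j [-0.17  0.87 -0.55  1.26  0.45  1.14 -0.41]
turn z 0.05  shift cm tool x,y,z [-0.05, 0.08, -0.16]
time: 5.7
position: [0.637, 0.3017, 0.0159]
tcp_rot: [1.817, 2.563, 0.001]
contact_force: [0.3, 0.2, 1.9]
grip_width: 0.2
t 5.7 pos [0.637  0.3017 0.0159] jaw 19.33 tilt [0.0007 0.0004] F [0.3 0.2 1.9] w 0.2 j [-0.17  0.86 -0.55  1.26  0.45  1.14 -0.41]
turn z 0.03  shift cm tool x,y,z [-0.07, -0.03, -0.01]
```

```bash
python3 -m creep '[[1,[0,0,-1],[0,0,0]],[1,[0,0,-2],[0,0,0]],[1,[0,0,-3],[0,0,0]],[1,[0,0,-3],[0,0,0]],[1,[0,0,-3],[0,0,2.5]],[1,[0,0,-2],[0,0,2.5]],[1,[0,0,0],[0,0,2.5]],[1,[0,0,0],[0,0,2.5]],[1,[0,0,0],[0,0,0]]]'
python3 go.py 0.613 -0.117 0.16 9.3; python3 snap.py 3 181 220 193 186
```

```text
time: 6.6
position: [0.6361, 0.3013, 0.1553]
tcp_rot: [-2.033, -2.395, 0.002]
contact_force: [-0.0, 0.3, -1.9]
grip_width: 0.197
t 6.6 pos [0.6361 0.3013 0.1553] jaw 9.36 tilt [-0.001  -0.0009] F [-0.   0.3 -1.9] w 0.197 j [-0.18  0.74 -0.55  1.11  0.37  1.38 -0.52]
turn z 0.06  shift cm tool x,y,z [-40.91, -9.04, -0.47]
```

View pics/z3.png

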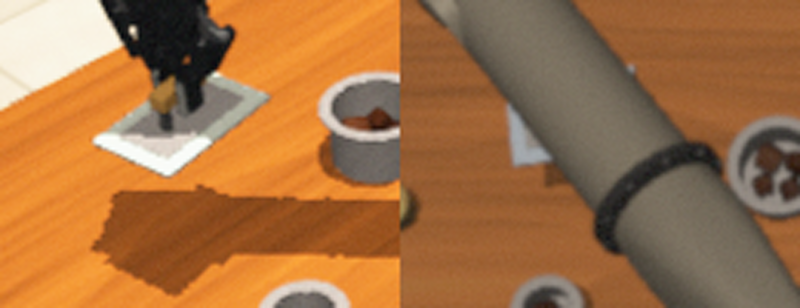

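The lid is held level and clear of the bench. Moving over the oblong pan now.

```bash
python3 -m creep '[[1,[-2,-0.4,0],[0,0,0]],[1,[-3.5,-0.8,0],[0,0,0]],[1,[-4,-0.9,0],[0,0,0]],[1,[-4,-0.9,0],[0,0,0]],[1,[-4,-0.9,0],[0,0,0]],[1,[-4,-0.9,0],[0,0,0]],[1,[-4,-0.9,0],[0,0,0]],[1,[-4,-0.9,0],[0,0,0]],[1,[-4,-0.9,0],[0,0,0]],[1,[-4,-0.9,0],[0,0,0]],[1,[-2.4,-0.5,0],[0,0,0]],[1,[-1,-0.1,0],[0,0,0]]]'
python3 -m creep '[[1,[0,0,0],[0,0,0]],[1,[0,0,0],[0,0,0]],[1,[0,0,0],[0,0,0]]]'
python3 go.py 0.613 -0.117 0.10 9.3; python3 snap.py 4 287 165 318 189
```

```text
time: 7.9
position: [0.6133, -0.122, 0.1549]
tcp_rot: [2.04, 2.388, -0.005]
contact_force: [-0.9, 0.3, -1.9]
grip_width: 0.202
time: 8.2
position: [0.6146, -0.1129, 0.1557]
tcp_rot: [-2.027, -2.399, -0.003]
contact_force: [-0.8, -0.2, -2.9]
grip_width: 0.199
t 8.2 pos [ 0.6146 -0.1129  0.1557] jaw 9.61 tilt [0.0003 0.0023] F [-0.8 -0.2 -2.9] w 0.199 j [ 0.5   0.57 -0.55  1.39  0.3   1.26  0.11]
turn z 0.31  shift cm tool x,y,z [-0.38, -0.22, 5.57]
```

View pics/z4.png

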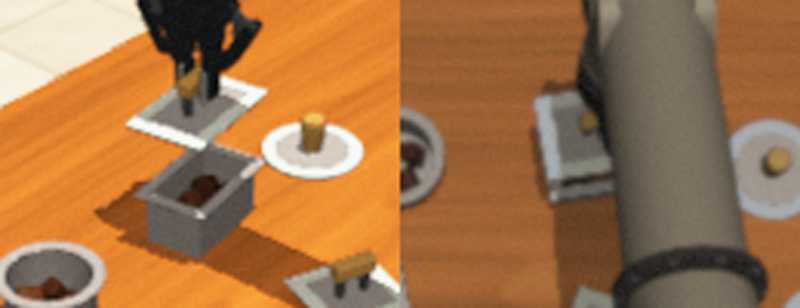

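```bash
python3 -m creep '[[1,[-0.35,-0.2,1],[0,0,0.3]],[1,[0,0,2],[0,0,0]],[1,[0,0,1.5],[0,0,0]],[1,[0,0,0.5],[0,0,0]],[1,[0,0,0],[0,0,0]],[1,[0,0,0],[0,0,0]],[1,[0,0,0],[0,0,0]],[1,[0,0,0],[0,0,0]],[1,[0,0,0],[0,0,0]]]'
python3 go.py 0.613 -0.117 0.077 9.3; python3 snap.py 5 287 165 318 189
python3 - <<'E'
import cv2
t=cv2.imread("pics/side5.png")[135:205,235:335]; cv2.imwrite("pics/q5.png",cv2.resize(t,None,fx=8,fy=8,interpolation=cv2.INTER_CUBIC))
E
```

```text
time: 9.2
position: [0.6132, -0.1205, 0.1061]
tcp_rot: [2.039, 2.389, 0.001]
contact_force: [-0.0, -0.6, -2.5]
grip_width: 0.194
t 9.2 pos [ 0.6132 -0.1205  0.1061] jaw 9.03 tilt [ 0.0011 -0.0003] F [-0.  -0.6 -2.5] w 0.194 j [ 0.51  0.61 -0.53  1.45  0.32  1.16  0.09]
turn z -0.27  shift cm tool x,y,z [0.34, 0.03, 2.91]
```

View pics/q5.png

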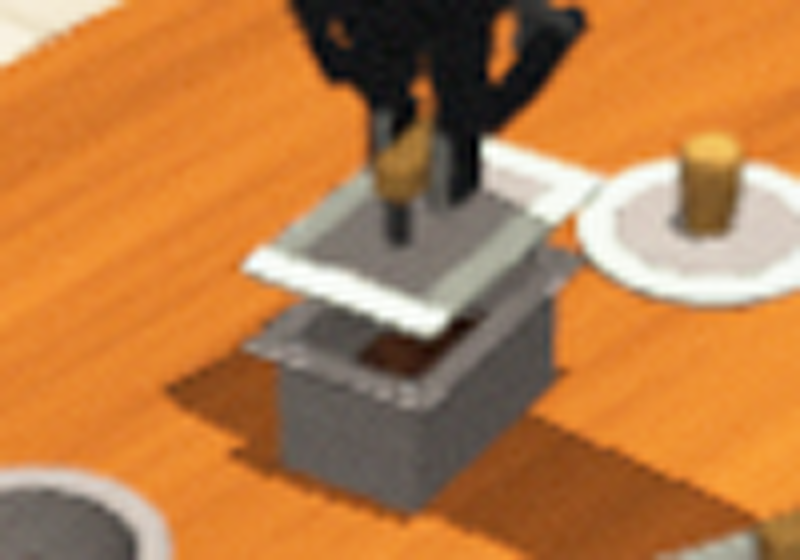

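```bash
python3 - <<'E'
from h import *
def u(p,z): return unproj("side",[((p[0]+.5)/8-.5+235,(p[1]+.5)/8-.5+135)],z)[0]
L=[u(p,.095) for p in((243,263),(437,330),(600,182))];Pn=[u(p,.06) for p in((245,340),(408,402),(580,262))]
Lu=u((437,338),.09)
print(np.round(L,4),np.round(Pn,4),Lu)
print("lid c",((L[0]+L[2])/2).round(4),"pan c",((Pn[0]+Pn[2])/2).round(4))
for Q in(L,Pn): print([np.round(np.linalg.norm(Q[i]-Q[i+1])*1000,1) for i in(0,1)], [np.degrees(np.arctan2(*(Q[i]-Q[i+1])[::-1])).round(1) for i in (0,1)])
E
python3 go.py 0.613 -0.117 0.077 9.3
```

```text
[[ 0.6458 -0.0506]
 [ 0.5594 -0.0654]
 [ 0.5806 -0.1875]] [[ 0.6451 -0.0499]
 [ 0.5694 -0.0604]
 [ 0.5832 -0.1797]] [ 0.56068571 -0.06695337]
lid c [ 0.6132 -0.119 ] pan c [ 0.6141 -0.1148]
[np.float64(87.7), np.float64(123.9)] [np.float64(9.7), np.float64(99.9)]
[np.float64(76.4), np.float64(120.1)] [np.float64(7.9), np.float64(96.6)]
t 9.3 pos [ 0.613  -0.1204  0.1058] jaw 9.04 tilt [ 0.0005 -0.0002] F [-0.4  0.6 -2.5] w 0.199 j [ 0.51  0.61 -0.53  1.45  0.32  1.16  0.09]
turn z -0.26  shift cm tool x,y,z [0.34, 0.06, 2.88]
```

```bash
python3 -m creep '[[1,[0.38,0.02,0],[0,0,-0.27]],[1,[0,0,0.6],[0,0,0]],[1,[0,0,0.6],[0,0,0]],[1,[0,0,0.5],[0,0,0]],[1,[0,0,0.3],[0,0,0]],[1,[0,0,0],[0,0,0]],[1,[0,0,0],[0,0,0]],[1,[0,0,0],[0,0,0]],[1,[0,0,0],[0,0,0]],[1,[0,0,0],[0,0,0]]]'
python3 go.py 0.6125 -0.1165 0.076 9.3
```

```text
time: 10.3
position: [0.6126, -0.1166, 0.0857]
tcp_rot: [2.034, 2.394, 0.0]
contact_force: [-1.0, 0.3, -1.9]
grip_width: 0.2
t 10.3 pos [ 0.6126 -0.1166  0.0857] jaw 9.31 tilt [ 0.0004 -0.0002] F [-1.   0.3 -1.9] w 0.2 j [ 0.5   0.63 -0.53  1.48  0.33  1.12  0.08]
turn z 0.01  shift cm tool x,y,z [0.02, -0.01, 0.97]
```

```bash
python3 -m creep '[[1,[0,0,0.4],[0,0,0]],[1,[0,0,0.3],[0,0,0]],[1,[0,0,0.15],[0,0,0]],[1,[0,0,0.1],[0,0,0]],[1,[0,0,0],[0,0,0]],[1,[0,0,0],[0,0,0]],[1,[0,0,0],[0,0,0]]]'
python3 go.py 0.6125 -0.1165 0.076 9.3;python3 snap.py 6 287 165 318 189
python3 - <<'E'
import cv2
t=cv2.imread("pics/side6.png")[135:205,235:335]; cv2.imwrite("pics/q6.png",cv2.resize(t,None,fx=8,fy=8,interpolation=cv2.INTER_CUBIC))
E
```

```text
time: 11.0
position: [0.6126, -0.1166, 0.076]
tcp_rot: [2.034, 2.394, 0.0]
contact_force: [-0.2, 0.0, -1.7]
grip_width: 0.198
t 11.0 pos [ 0.6126 -0.1166  0.076 ] jaw 9.31 tilt [0.0002 0.    ] F [-0.2  0.  -1.7] w 0.198 j [ 0.5   0.64 -0.52  1.49  0.34  1.1   0.07]
turn z 0.01  shift cm tool x,y,z [0.01, -0.0, -0.0]
```

View pics/q6.png

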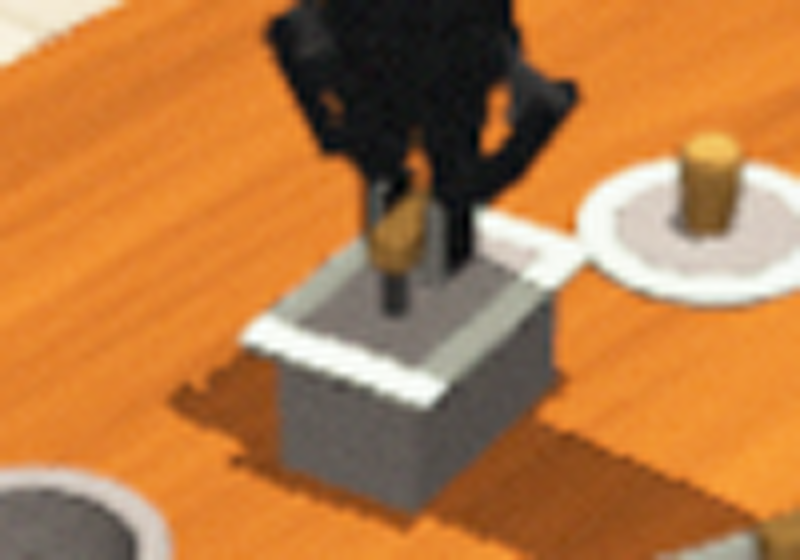

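The lid closes the rim in the side view, with its corners at (245,335), (435,400) and (590,245). There is no contact force yet, so I'll ease down 1–2 mm and then release.

```bash
python3 -m creep '[[1,[0,0,0.1],[0,0,0]],[1,[0,0,0],[0,0,0]],[1,[0,0,0],[0,0,0]]]'; python3 -m creep '[[1,[0,0,0.1],[0,0,0]],[1,[0,0,0],[0,0,0]],[1,[0,0,0],[0,0,0]]]'
```

```text
time: 11.4
position: [0.6126, -0.1166, 0.0758]
tcp_rot: [2.034, 2.394, 0.0]
contact_force: [-1.2, 0.2, 4.6]
grip_width: 0.202
time: 11.7
position: [0.6126, -0.1166, 0.0758]
tcp_rot: [2.033, 2.393, -0.0]
contact_force: [-4.6, 0.8, 8.2]
grip_width: 0.201
```

```bash
python3 -m creep '[[1,[0,0,-0.1],[0,0,0]],[3,[0,0,0],[0,0,0]],[4,[0,0,0],[0,0,0]],[5,[0,0,0],[0,0,0]],[6,[0,0,0],[0,0,0]],[7,[0,0,0],[0,0,0]],[7,[0,0,0],[0,0,0]]]'
python3 -m creep '[[7,[0,0,-1],[0,0,0]],[7,[0,0,-2],[0,0,0]],[7,[0,0,-3],[0,0,0]],[7,[0,0,-4],[0,0,0]],[7,[0,0,-3],[0,0,0]]]'
python3 go.py 0.4215 -0.1235 0.12 -20.4;python3 snap.py 7 287 165 318 189
python3 - <<'E'
import cv2
t=cv2.imread("pics/side7.png")[135:205,235:335]; cv2.imwrite("pics/q7.png",cv2.resize(t,None,fx=8,fy=8,interpolation=cv2.INTER_CUBIC))
E
```

```text
time: 12.4
position: [0.6125, -0.1166, 0.0749]
tcp_rot: [-2.034, -2.394, -0.0]
contact_force: [0.7, -0.8, -0.1]
grip_width: 0.822
time: 12.9
position: [0.6132, -0.1164, 0.2084]
tcp_rot: [2.032, 2.393, 0.003]
contact_force: [0.3, -0.0, 0.0]
grip_width: 0.816
t 12.9 pos [ 0.6132 -0.1164  0.2084] jaw 9.32 tilt [ 0.0033 -0.0003] F [ 0.3 -0.   0. ] w 0.816 j [ 0.51  0.53 -0.56  1.31  0.28  1.37  0.12]
turn z 29.72  shift cm tool x,y,z [-7.35, -17.72, 8.84]
```

View pics/q7.png

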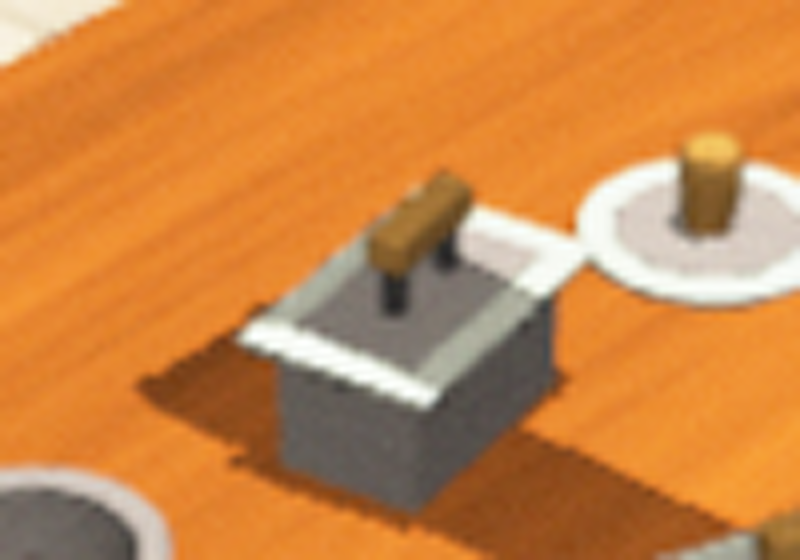

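View pics/z7.png

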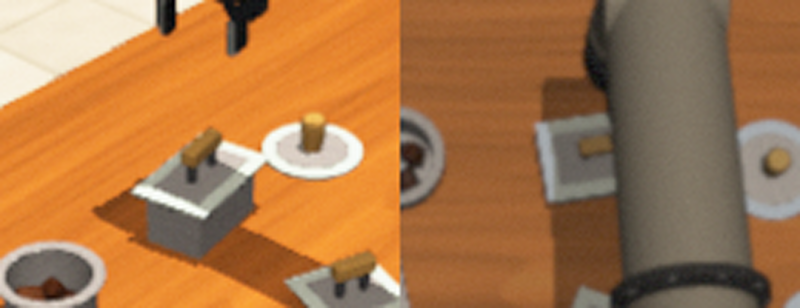

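The oblong lid lies flat and even on its pan in the side view. Next is the square lid.

```bash
python3 -m creep '[[7,[0,0,0],[0,0,7.4]],[7,[0,0,0],[0,0,7.4]],[7,[0,0,0],[0,0,7.4]],[7,[0,0,0],[0,0,7.5]],[7,[-1.4,-3.5,0],[0,0,0]],[7,[-1.5,-3.5,1],[0,0,0]],[7,[-1.5,-3.5,2],[0,0,0]],[7,[-1.5,-3.5,2],[0,0,0]],[7,[-1,-2.5,2],[0,0,0]],[7,[-0.4,-1.2,1],[0,0,0]],[7,[0,0,0.8],[0,0,0]],[7,[0,0,0],[0,0,0]]]'
python3 -m creep '[[7,[0,0,0],[0,0,0]],[7,[0,0,0],[0,0,0]],[7,[0,0,0],[0,0,0]],[7,[0,0,0],[0,0,0]]]'
python3 go.py 0.421 -0.123 0.016 -20.4;python3 snap.py 8 337 195 320 250
```

```text
time: 14.2
position: [0.4211, -0.1232, 0.1165]
tcp_rot: [-2.579, -1.793, 0.0]
contact_force: [-0.0, -0.5, 0.1]
grip_width: 0.818
time: 14.6
position: [0.4218, -0.1233, 0.1173]
tcp_rot: [2.579, 1.793, 0.001]
contact_force: [-0.3, 0.0, -0.5]
grip_width: 0.819
t 14.6 pos [ 0.4218 -0.1233  0.1173] jaw -20.37 tilt [ 0.0009 -0.    ] F [-0.3  0.  -0.5] w 0.819 j [ 0.65  0.23 -0.47  1.95  0.12  0.99 -0.23]
turn z 0.03  shift cm tool x,y,z [-0.0, -0.09, 10.13]
```

View pics/z8.png

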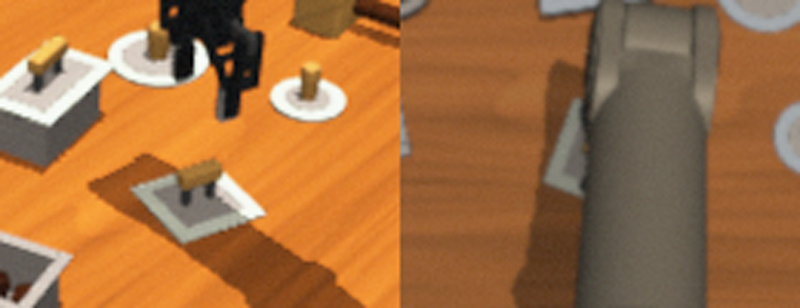

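View pics/top8.png

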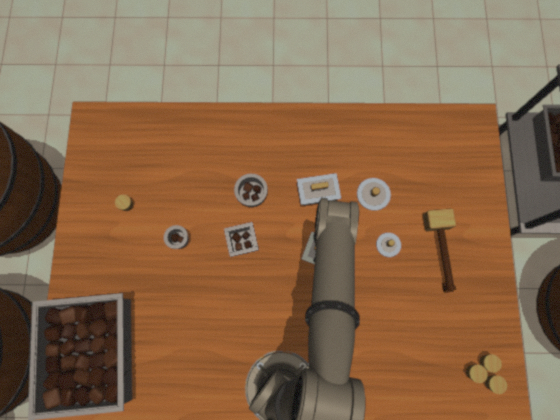

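The oblong lid now sits at (319,189) in the top view, on its pan. I'll measure it there and go down on the square lid.

```bash
python3 - <<'E'
from h import *
im=cv2.cvtColor(cv2.imread("pics/top8.png"),cv2.COLOR_BGR2RGB)
r,_=fit(im,"top",(319,189),"rect",.065);print(r, "pan was .6124 -.1186 84.9x129.7 9.3")
E
python3 -m creep '[[7,[0,-0.08,2],[0,0,0]],[7,[0,0,3],[0,0,0]],[7,[0,0,2.5],[0,0,0]],[7,[0,0,1.5],[0,0,0]],[7,[0,0,0.9],[0,0,0]],[7,[0,0,0.2],[0,0,0]],[7,[0,0,0],[0,0,0]],[7,[0,0,0],[0,0,0]]]'
python3 go.py 0.421 -0.123 0.016 -20.4
```

```text
{'c': array([ 0.612 , -0.1177]), 'mom': array([ 0.61214562, -0.11777593]), 'wh': (90.4, 135.3), 'a': 9.0} pan was .6124 -.1186 84.9x129.7 9.3
time: 15.5
position: [0.4213, -0.1233, 0.0168]
tcp_rot: [2.578, 1.792, 0.002]
contact_force: [0.5, -0.3, -0.9]
grip_width: 0.815
t 15.5 pos [ 0.4213 -0.1233  0.0168] jaw -20.39 tilt [ 0.0019 -0.0007] F [ 0.5 -0.3 -0.9] w 0.815 j [ 0.6   0.38 -0.43  2.06  0.23  0.74 -0.33]
turn z 0.01  shift cm tool x,y,z [0.02, -0.04, 0.08]
```

The oblong lid is within about 1 mm and 0.3° of its pan. Closing on the square lid now.

```bash
python3 -m creep '[[1,[0,0,0],[0,0,0]],[1,[0,0,0],[0,0,0]],[1,[0,0,0],[0,0,0]],[1,[0,0,0],[0,0,0]],[1,[0,0,0],[0,0,0]],[1,[0,0,0],[0,0,0]],[1,[0,0,0],[0,0,0]],[1,[0,0,0],[0,0,0]]]';python3 go.py 0.421 -0.123 0.016 -20.4
python3 -m creep '[[1,[0,0,-1],[0,0,0]],[1,[0,0,-2],[0,0,0]],[1,[0,0,-3],[0,0,0]],[1,[0,0,-3],[0,0,0]],[1,[0,0,-3],[0,0,0]],[1,[0,0,-1],[0,0,-5]],[1,[0,0,0],[0,0,-6]],[1,[0,0,0],[0,0,-6]],[1,[0,0,0],[0,0,-6]],[1,[0,0,0],[0,0,-6]],[1,[0,0,0],[0,0,-5.5]],[1,[0,0,0],[0,0,0]]]'
python3 go.py 0.447 0.1290 0.1 14.1
```

```text
time: 16.3
position: [0.4209, -0.1233, 0.0165]
tcp_rot: [2.579, 1.793, 0.001]
contact_force: [-0.2, -0.9, 5.7]
grip_width: 0.203
t 16.3 pos [ 0.4209 -0.1233  0.0165] jaw -20.39 tilt [ 0.0009 -0.0005] F [-0.2 -0.9  5.7] w 0.203 j [ 0.6   0.38 -0.43  2.06  0.23  0.74 -0.33]
turn z 0.01  shift cm tool x,y,z [0.03, 0.0, 0.05]
time: 17.5
position: [0.4195, -0.1228, 0.1456]
tcp_rot: [-1.931, -2.476, 0.001]
contact_force: [0.1, -0.4, -1.5]
grip_width: 0.2
t 17.5 pos [ 0.4195 -0.1228  0.1456] jaw 14.1 tilt [-0.0016  0.0006] F [ 0.1 -0.4 -1.5] w 0.2 j [ 0.74  0.2  -0.56  1.91  0.12  1.06  0.38]
turn z 0.0  shift cm tool x,y,z [23.75, 8.81, 4.56]
```

```bash
python3 -m creep '[[1,[1.8,0.7,0],[0,0,0]],[1,[3,1.1,0],[0,0,0]],[1,[3.5,1.3,0],[0,0,0]],[1,[3.5,1.3,0],[0,0,0]],[1,[3.5,1.3,0],[0,0,0]],[1,[3.5,1.3,0],[0,0,0]],[1,[3,1.1,0],[0,0,0]],[1,[1.5,0.5,1],[0,0,0]],[1,[0.45,0.2,1.5],[0,0,0]],[1,[0,0,1],[0,0,0]],[1,[0,0,0.5],[0,0,0]],[1,[0,0,0],[0,0,0]]]'
python3 -m creep '[[1,[0,0,0],[0,0,0]],[1,[0,0,0],[0,0,0]],[1,[0,0,0],[0,0,0]],[1,[0,0,0],[0,0,0]],[1,[0,0,0],[0,0,0]]]'
python3 snap.py 9 270 225 241 239
python3 go.py 0.447 0.1290 0.076 14.1
python3 - <<'E'
import cv2
t=cv2.imread("pics/side9.png")[190:260,220:320]; cv2.imwrite("pics/q9.png",cv2.resize(t,None,fx=8,fy=8,interpolation=cv2.INTER_CUBIC))
E
```

```text
time: 18.7
position: [0.4471, 0.1274, 0.1052]
tcp_rot: [-1.934, -2.475, 0.003]
contact_force: [-0.4, -1.0, -2.4]
grip_width: 0.197
time: 19.2
position: [0.448, 0.1287, 0.1062]
tcp_rot: [1.932, 2.477, 0.0]
contact_force: [0.1, 0.1, -1.7]
grip_width: 0.198
t 19.3 pos [0.4479 0.1287 0.1061] jaw 14.11 tilt [ 0.0002 -0.    ] F [ 0.5 -0.5 -0.9] w 0.199 j [ 0.26  0.34 -0.7   1.89  0.25  1.   -0.31]
turn z 0.01  shift cm tool x,y,z [0.05, -0.08, 3.01]
```

View pics/q9.png

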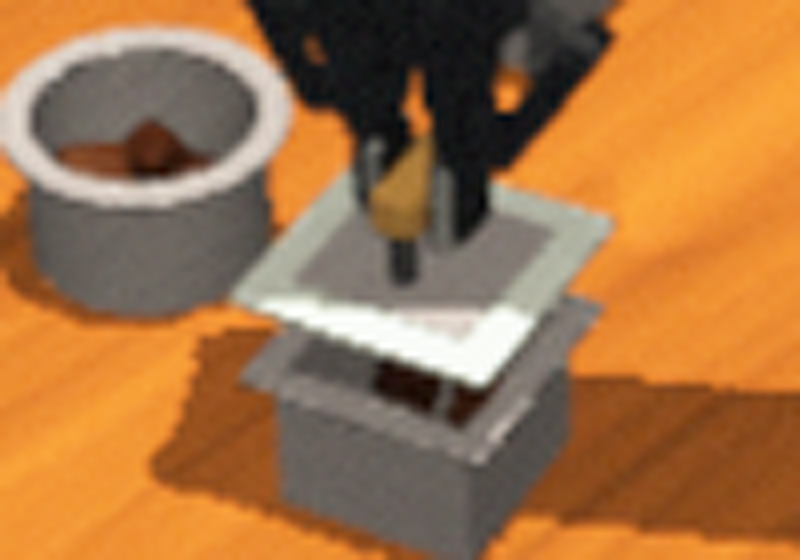

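```bash
python3 - <<'E'
from h import *
def u(p,z): return unproj("side",[((p[0]+.5)/8-.5+220,(p[1]+.5)/8-.5+190)],z)[0]
L=[u(p,.0945) for p in((234,300),(485,386),(614,218))];Pn=[u(p,.06) for p in((242,382),(478,462),(603,308))]
for Q in(L,Pn): print(((Q[0]+Q[2])/2).round(4),[np.round(np.linalg.norm(Q[i]-Q[i+1])*1000,1) for i in(0,1)], [np.degrees(np.arctan2(*(Q[i]-Q[i+1])[::-1])).round(1) for i in (0,1)])
im=cv2.cvtColor(cv2.imread("pics/side9.png"),cv2.COLOR_BGR2RGB)
E
```

```text
[0.4466 0.1294] [np.float64(93.8), np.float64(97.3)] [np.float64(14.1), np.float64(105.4)]
[0.445  0.1327] [np.float64(88.8), np.float64(89.6)] [np.float64(14.9), np.float64(103.7)]
```

```bash
python3 go.py 0.4471 0.1303 0.076 14.1; python3 -m creep '[[1,[0.17,-0.03,0.5],[0,0,0]],[1,[0,0,0.8],[0,0,0]],[1,[0,0,0.6],[0,0,0]],[1,[0,0,0.4],[0,0,0]],[1,[0,0,0.3],[0,0,0]],[1,[0,0,0.2],[0,0,0]],[1,[0,0,0],[0,0,0]],[1,[0,0,0],[0,0,0]],[1,[0,0,0],[0,0,0]]]';python3 go.py 0.4471 0.1303 0.076 14.1
```

```text
t 19.3 pos [0.4479 0.1287 0.1061] jaw 14.11 tilt [ 0.0002 -0.    ] F [ 0.5 -0.5 -0.9] w 0.199 j [ 0.26  0.34 -0.7   1.89  0.25  1.   -0.31]
turn z 0.01  shift cm tool x,y,z [0.17, -0.03, 3.01]
time: 20.2
position: [0.4473, 0.1304, 0.0782]
tcp_rot: [1.932, 2.477, 0.001]
contact_force: [0.6, -0.6, -1.6]
grip_width: 0.201
t 20.2 pos [0.4473 0.1304 0.0782] jaw 14.11 tilt [0.0006 0.0001] F [ 0.6 -0.6 -1.6] w 0.201 j [ 0.23  0.38 -0.68  1.93  0.29  0.94 -0.34]
turn z 0.01  shift cm tool x,y,z [-0.0, -0.03, 0.22]
```

```bash
python3 -m creep '[[1,[0,0,0.1],[0,0,0]],[1,[0,0,0.1],[0,0,0]],[1,[0,0,0],[0,0,0]],[1,[0,0,0],[0,0,0]]]'; python3 -m creep '[[1,[0,0,0.08],[0,0,0]],[1,[0,0,0],[0,0,0]],[1,[0,0,0],[0,0,0]]]'
```

```text
time: 20.6
position: [0.4473, 0.1303, 0.0765]
tcp_rot: [1.931, 2.477, 0.0]
contact_force: [-1.1, -0.4, 4.8]
grip_width: 0.198
time: 20.9
position: [0.4473, 0.1303, 0.0765]
tcp_rot: [1.931, 2.477, -0.0]
contact_force: [-3.3, -1.5, 9.8]
grip_width: 0.199
```

```bash
python3 -m creep '[[1,[0,0,-0.1],[0,0,0]],[3,[0,0,0],[0,0,0]],[4,[0,0,0],[0,0,0]],[5,[0,0,0],[0,0,0]],[6,[0,0,0],[0,0,0]],[7,[0,0,0],[0,0,0]],[7,[0,0,0],[0,0,0]]]'
python3 -m creep '[[7,[0,0,-1],[0,0,0]],[7,[0,0,-2],[0,0,0]],[7,[0,0,-3],[0,0,0]],[7,[0,0,-4],[0,0,0]],[7,[0,0,-3],[0,0,0]],[7,[0,0,0],[0,0,0]]]'
python3 go.py 0.613 -0.3047 0.12 -26
```

```text
time: 21.6
position: [0.4471, 0.1303, 0.0761]
tcp_rot: [-1.932, -2.477, 0.0]
contact_force: [0.0, -0.1, -0.4]
grip_width: 0.818
time: 22.2
position: [0.4503, 0.132, 0.2114]
tcp_rot: [1.927, 2.472, 0.013]
contact_force: [-0.9, 0.3, 0.3]
grip_width: 0.822
t 22.2 pos [0.4503 0.132  0.2114] jaw 14.12 tilt [0.0105 0.0022] F [-0.9  0.3  0.3] w 0.822 j [ 0.31  0.22 -0.74  1.74  0.16  1.23 -0.22]
turn z 40.12  shift cm tool x,y,z [-32.12, 33.77, 9.14]
```

```bash
python3 -m creep '[[7,[-2,1,0],[0,0,4]],[7,[-4,1,0],[0,0,4]],[7,[-4.3,1,0],[0,0,4]],[7,[-4.3,1,0],[0,0,4]],[7,[-4.3,1,0],[0,0,4]],[7,[-4.3,1,0],[0,0,4]],[7,[-4.3,1,0],[0,0,4]],[7,[-4.3,1,0],[0,0,4]],[7,[-4.3,1,0],[0,0,4]],[7,[-4,1,0],[0,0,4]]]'
python3 go.py 0.613 -0.3047 0.12 -26
```

```text
time: 23.2
position: [0.5106, -0.2708, 0.2057]
tcp_rot: [-2.665, -1.663, 0.001]
contact_force: [0.9, -0.6, 0.7]
grip_width: 0.822
t 23.2 pos [ 0.5106 -0.2708  0.2057] jaw -26.08 tilt [-0.0008  0.0002] F [ 0.9 -0.6  0.7] w 0.822 j [ 0.74  0.41 -0.4   1.46  0.16  1.3  -0.13]
turn z -0.08  shift cm tool x,y,z [1.44, 10.69, 8.57]
```

```bash
python3 -m creep '[[7,[0.4,3,1],[0,0,0]],[7,[0.4,3,2],[0,0,0]],[7,[0.4,2.5,2],[0,0,0]],[7,[0.2,1.6,2],[0,0,0]],[7,[0,0.5,1],[0,0,0]],[7,[0,0,0.5],[0,0,0]],[7,[0,0,0],[0,0,0]],[7,[0,0,0],[0,0,0]],[7,[0,0,0],[0,0,0]],[7,[0,0,0],[0,0,0]],[7,[0,0,0],[0,0,0]]]'
python3 snap.py 10 323 150 374 194; python3 go.py 0.613 -0.3047 0.017 -26
python3 - <<'E'
from h import *
im=cv2.cvtColor(cv2.imread("pics/top10.png"),cv2.COLOR_BGR2RGB)
r,_=fit(im,"top",(241,239),"rect",.065);print(r, "pan was .4468 .1279 a 14.1")
E
```

```text
time: 24.3
position: [0.6129, -0.3026, 0.1221]
tcp_rot: [2.662, 1.667, 0.001]
contact_force: [-0.4, 0.5, 0.1]
grip_width: 0.817
t 24.4 pos [ 0.6127 -0.3025  0.1216] jaw -25.9 tilt [ 0.0004 -0.0003] F [-0.2  0.6 -0. ] w 0.826 j [ 0.64  0.68 -0.36  1.24  0.24  1.26 -0.17]
turn z 0.1  shift cm tool x,y,z [-0.18, 0.12, 10.46]
{'c': array([0.4469, 0.128 ]), 'mom': array([0.44686902, 0.12814273]), 'wh': (100.5, 99.9), 'a': 14.1} pan was .4468 .1279 a 14.1
```

View pics/z10.png

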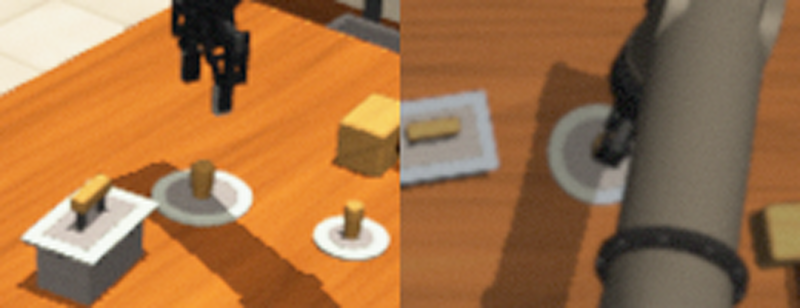

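View pics/top10.png

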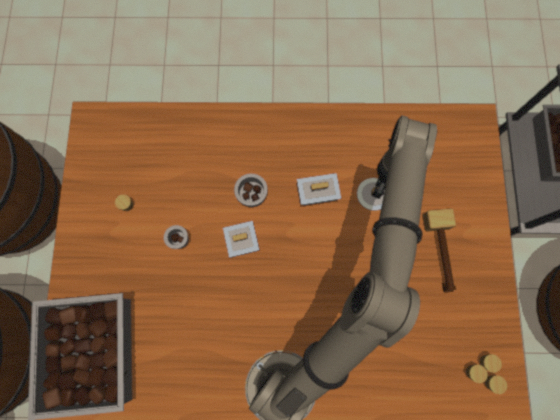

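The square lid matches its pan to within 0.3 mm and 0.1° in the top view. The jaws are over the large round knob, so I go down and grip it.

```bash
python3 -m creep '[[7,[-0.17,0.1,2],[0,0,0]],[7,[0,0,3],[0,0,0]],[7,[0,0,2.5],[0,0,0]],[7,[0,0,1.5],[0,0,0]],[7,[0,0,1],[0,0,0]],[7,[0,0,0.4],[0,0,0]],[7,[0,0,0],[0,0,0]],[7,[0,0,0],[0,0,0]],[7,[0,0,0],[0,0,0]]]'
python3 go.py 0.613 -0.3045 0.017 -26
```

```text
time: 25.3
position: [0.6139, -0.3048, 0.0186]
tcp_rot: [2.661, 1.666, 0.002]
contact_force: [0.4, -0.4, 0.7]
grip_width: 0.818
t 25.3 pos [ 0.6139 -0.3048  0.0186] jaw -25.9 tilt [ 0.0023 -0.0011] F [ 0.4 -0.4  0.7] w 0.818 j [ 0.64  0.78 -0.34  1.34  0.27  1.07 -0.2 ]
turn z 0.1  shift cm tool x,y,z [-0.01, -0.09, 0.16]
```

```bash
python3 -m creep '[[1,[0,-0.05,0.1],[0,0,0]],[1,[0,0,0],[0,0,0]],[1,[0,0,0],[0,0,0]],[1,[0,0,0],[0,0,0]],[1,[0,0,0],[0,0,0]],[1,[0,0,0],[0,0,0]],[1,[0,0,0],[0,0,0]],[1,[0,0,0],[0,0,0]]]';python3 go.py 0.613 -0.3047 0.016 -26
python3 -m creep '[[1,[0,0,-1],[0,0,0]],[1,[0,0,-2],[0,0,0]],[1,[0,0,-3],[0,0,0]],[1,[0,0,-3],[0,0,0]],[1,[0,0,-3],[0,0,0]],[1,[0,0,-3],[0,0,0]],[1,[0,0,-1],[0,0,0]],[1,[0,0,0],[0,0,0]]]'
python3 go.py 0.611 0.103 0.16 10
```

```text
time: 26.1
position: [0.6128, -0.3044, 0.0167]
tcp_rot: [2.662, 1.667, 0.001]
contact_force: [-0.5, -0.1, 3.0]
grip_width: 0.305
t 26.1 pos [ 0.6128 -0.3044  0.0167] jaw -25.9 tilt [ 0.0008 -0.0004] F [-0.5 -0.1  3. ] w 0.305 j [ 0.64  0.78 -0.34  1.34  0.27  1.06 -0.2 ]
turn z 0.1  shift cm tool x,y,z [-0.02, 0.04, 0.07]
time: 26.9
position: [0.6132, -0.3043, 0.1775]
tcp_rot: [2.661, 1.666, 0.002]
contact_force: [0.3, -0.3, -2.5]
grip_width: 0.305
t 26.9 pos [ 0.6132 -0.3043  0.1775] jaw -25.89 tilt [ 0.0025 -0.001 ] F [ 0.3 -0.3 -2.5] w 0.305 j [ 0.64  0.65 -0.37  1.16  0.23  1.37 -0.16]
turn z -35.89  shift cm tool x,y,z [40.15, 6.86, 1.75]
```

```bash
python3 -m creep '[[1,[2,-0.5,0],[0,0,-3.6]],[1,[3.5,-0.5,0],[0,0,-3.6]],[1,[4,-0.5,0],[0,0,-3.6]],[1,[4,-0.5,0],[0,0,-3.6]],[1,[4,-0.5,0],[0,0,-3.6]],[1,[4,-0.5,0],[0,0,-3.6]],[1,[4,-0.5,0],[0,0,-3.6]],[1,[4,-0.5,0],[0,0,-3.6]],[1,[4,0,0],[0,0,-3.6]],[1,[3,0,0],[0,0,-3.5]],[1,[1,0,0],[0,0,0]],[1,[0,0,0],[0,0,0]]]'
python3 go.py 0.611 0.103 0.105 10
```

```text
time: 28.1
position: [0.6267, 0.0737, 0.1742]
tcp_rot: [-2.009, -2.41, 0.003]
contact_force: [-0.8, 0.3, -1.6]
grip_width: 0.309
t 28.1 pos [0.6267 0.0737 0.1742] jaw 10.37 tilt [-0.0044  0.0012] F [-0.8  0.3 -1.6] w 0.309 j [ 0.21  0.58 -0.57  1.34  0.31  1.32 -0.18]
turn z 0.37  shift cm tool x,y,z [3.16, -1.04, 6.92]
```

```bash
python3 -m creep '[[1,[1.5,-0.5,1],[0,0,0]],[1,[1.3,-0.4,2],[0,0,0]],[1,[0.3,-0.1,2],[0,0,0]],[1,[0,0,1.5],[0,0,0]],[1,[0,0,0.3],[0,0,0]],[1,[0,0,0],[0,0,0]],[1,[0,0,0],[0,0,0]],[1,[0,0,0],[0,0,0]],[1,[0,0,0],[0,0,0]],[1,[0,0,0],[0,0,0]]]'
python3 snap.py 11 238 195 251 190; python3 go.py 0.611 0.103 0.077 10
python3 - <<'E'
import cv2
t=cv2.imread("pics/side11.png")[165:235,190:290]; cv2.imwrite("pics/q11.png",cv2.resize(t,None,fx=8,fy=8,interpolation=cv2.INTER_CUBIC))
E
```

```text
time: 29.1
position: [0.6141, 0.0989, 0.1088]
tcp_rot: [2.019, 2.406, 0.001]
contact_force: [0.0, 0.3, -2.8]
grip_width: 0.307
t 29.2 pos [0.6138 0.0989 0.1085] jaw 10.01 tilt [ 0.0005 -0.    ] F [ 0.6  0.3 -1.4] w 0.304 j [ 0.17  0.61 -0.56  1.46  0.34  1.17 -0.26]
turn z 0.01  shift cm tool x,y,z [0.45, -0.21, 3.15]
```

View pics/q11.png

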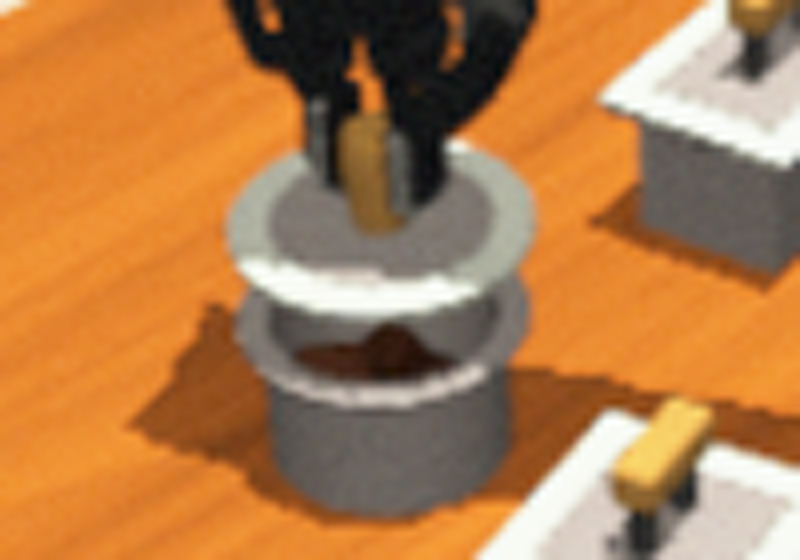

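```bash
cat > circ.py <<'E'
from h import *
from scipy.optimize import least_squares
def circ(l,r,b,R,z,x0,ox,oy,dz=0,cam="side"):
    th=np.linspace(0,2*np.pi,361)
    def f(c):
        q=[]
        for zz in(z,z-dz): q.append((proj(cam,np.c_[c[0]+R*np.cos(th),c[1]+R*np.sin(th),0*th+zz])-[ox,oy]+.5)*8-.5)
        q=np.vstack(q); return [(q[:,0].min()-l),(q[:,0].max()-r),(q[:,1].max()-b)]
    s=least_squares(f,x0,diff_step=1e-4); return s.x.round(4),np.round(s.fun,1)
E
python3 - <<'E'
from circ import *
print("lid",circ(228,537,314,.056,.0968,(.61,.1),190,165,.005))
print("pan",circ(236,529,405,.054,.060,(.61,.1),190,165,.003))
E
```

```text
lid (array([0.6181, 0.0944]), array([-1.1,  1.1, -0.1]))
pan (array([0.6129, 0.1022]), array([-2.1,  2.1, -0.2]))
```

```bash
python3 go.py 0.6105 0.1035 0.081 10; python3 -m creep '[[1,[0.5,-0.25,0.7],[0,0,0]],[1,[0,0,0.8],[0,0,0]],[1,[0,0,0.6],[0,0,0]],[1,[0,0,0.4],[0,0,0]],[1,[0,0,0.2],[0,0,0]],[1,[0,0,0],[0,0,0]],[1,[0,0,0],[0,0,0]],[1,[0,0,0],[0,0,0]],[1,[0,0,0],[0,0,0]]]'
python3 snap.py 12 238 195 251 190; python3 go.py 0.6105 0.1035 0.077 10
python3 - <<'E'
import cv2
t=cv2.imread("pics/side12.png")[165:235,190:290]; cv2.imwrite("pics/q12.png",cv2.resize(t,None,fx=8,fy=8,interpolation=cv2.INTER_CUBIC))
E
```

```text
t 29.2 pos [0.6138 0.0989 0.1085] jaw 10.01 tilt [ 0.0005 -0.    ] F [ 0.6  0.3 -1.4] w 0.304 j [ 0.17  0.61 -0.56  1.46  0.34  1.17 -0.26]
turn z 0.01  shift cm tool x,y,z [0.51, -0.25, 2.75]
time: 30.1
position: [0.6106, 0.1034, 0.0816]
tcp_rot: [2.019, 2.406, 0.001]
contact_force: [-0.4, 0.2, -3.3]
grip_width: 0.302
t 30.2 pos [0.6105 0.1034 0.0814] jaw 10.0 tilt [0.0004 0.0001] F [-0.9 -0.9 -3.4] w 0.302 j [ 0.16  0.63 -0.55  1.5   0.35  1.11 -0.28]
turn z 0.0  shift cm tool x,y,z [0.01, 0.0, 0.44]
```

View pics/q12.png

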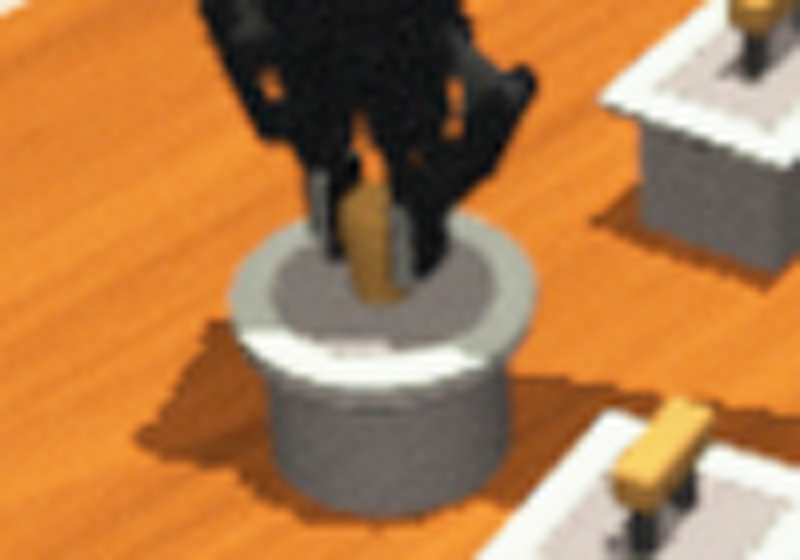

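View pics/z12.png

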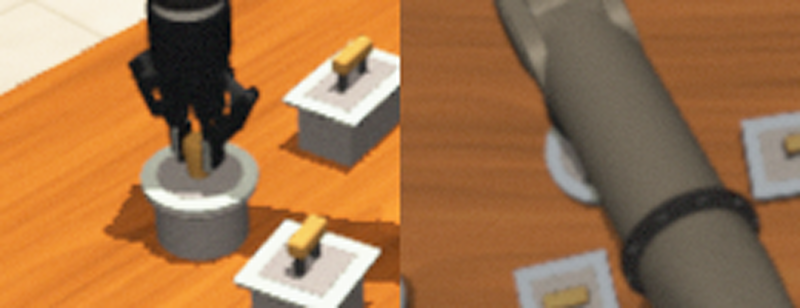

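The lid looks centred over the large pan, with its edges at 230/538 against 236/529 for the pan. Lowering to contact and releasing.

```bash
python3 -m creep '[[1,[0,0,0.2],[0,0,0]],[1,[0,0,0.15],[0,0,0]],[1,[0,0,0.05],[0,0,0]],[1,[0,0,0],[0,0,0]],[1,[0,0,0],[0,0,0]]]'; python3 -m creep '[[1,[0,0,0.1],[0,0,0]],[1,[0,0,0],[0,0,0]],[1,[0,0,0],[0,0,0]]]'
```

```text
time: 30.7
position: [0.6104, 0.1034, 0.0772]
tcp_rot: [-2.019, -2.407, 0.0]
contact_force: [-0.7, -0.2, -3.1]
grip_width: 0.303
time: 31.0
position: [0.6106, 0.1034, 0.0767]
tcp_rot: [2.019, 2.406, 0.001]
contact_force: [-1.8, -0.7, 1.6]
grip_width: 0.3
```

```bash
python3 -m creep '[[1,[0,0,0],[0,0,0]],[4,[0,0,0],[0,0,0]],[5,[0,0,0],[0,0,0]],[6,[0,0,0],[0,0,0]],[7,[0,0,0],[0,0,0]],[7,[0,0,0],[0,0,0]],[7,[0,0,0],[0,0,0]]]'
python3 -m creep '[[7,[0,0,-1],[0,0,0]],[7,[0,0,-2],[0,0,0]],[7,[0,0,-3],[0,0,0]],[7,[0,0,-4],[0,0,0]],[7,[0,0,-3],[0,0,0]],[7,[0,0,0],[0,0,0]]]'
python3 go.py 0.4415 -0.3460 0.12 -38
```

```text
time: 31.7
position: [0.6104, 0.1034, 0.0762]
tcp_rot: [2.019, 2.407, 0.0]
contact_force: [-0.1, 0.3, -0.5]
grip_width: 0.821
time: 32.3
position: [0.6136, 0.105, 0.213]
tcp_rot: [2.015, 2.401, 0.015]
contact_force: [0.2, 0.3, 0.0]
grip_width: 0.821
t 32.3 pos [0.6136 0.105  0.213 ] jaw 10.0 tilt [0.0117 0.0029] F [0.2 0.3 0. ] w 0.821 j [ 0.17  0.53 -0.59  1.32  0.29  1.37 -0.23]
turn z 48.0  shift cm tool x,y,z [-46.13, 14.21, 9.3]
```

```bash
python3 -m creep '[[7,[-2,0,0],[0,0,4]],[7,[-3.5,0,0],[0,0,4]],[7,[-4.3,0,0],[0,0,4]],[7,[-4.3,0,0],[0,0,4]],[7,[-4.3,0,0],[0,0,4]],[7,[-4.3,0,0],[0,0,4]],[7,[-4.3,0,0],[0,0,4]],[7,[-4.3,0,0],[0,0,4]],[7,[-4.3,0,0],[0,0,4]],[7,[-4,0,0],[0,0,4]],[7,[-4,0,0],[0,0,4]],[7,[-2,0,0],[0,0,4]]]'
python3 go.py 0.4415 -0.3460 0.12 -38; python3 snap.py 13 238 195 251 190
python3 - <<'E'
from h import *
im=cv2.cvtColor(cv2.imread("pics/top13.png"),cv2.COLOR_BGR2RGB)
r,_=fit(im,"top",(251,190),"c",.065);print(r, "pan was .6103 .1015")
r,_=fit(im,"top",(389,244),"c",.005);print(r)
E
```

```text
time: 33.5
position: [0.5137, -0.3371, 0.2058]
tcp_rot: [2.829, 1.364, -0.005]
contact_force: [0.7, 1.0, -0.1]
grip_width: 0.818
t 33.5 pos [ 0.5137 -0.3371  0.2058] jaw -38.53 tilt [-0.0025 -0.0028] F [ 0.7  1.  -0.1] w 0.818 j [ 0.76  0.48 -0.32  1.35  0.15  1.33 -0.23]
turn z -0.53  shift cm tool x,y,z [-5.14, -5.14, 8.58]
{'c': array([0.6099, 0.1014]), 'mom': array([0.61004693, 0.10138203]), 'wh': (114.9, 115.2), 'a': 10.9} pan was .6103 .1015
{'c': array([ 0.4438, -0.3429]), 'mom': array([ 0.4458705 , -0.33723786]), 'wh': (71.3, 82.6), 'a': 64.6}
```

View pics/z13.png

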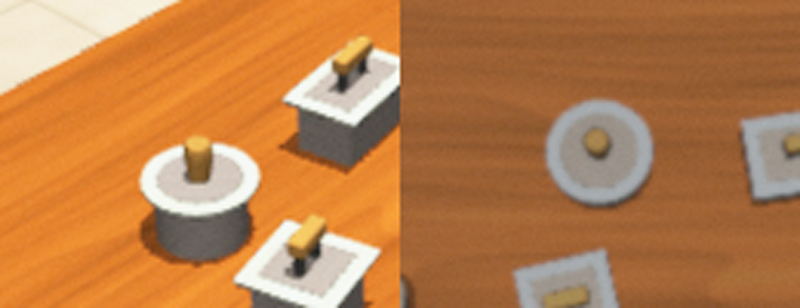

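The large round lid is within 0.4 mm of its pan. Now the small round lid.

```bash
python3 -m creep '[[6,[-2,-2,1],[0,0,-0.5]],[6,[-2,-2,2],[0,0,0]],[6,[-1,-1,2],[0,0,0]],[6,[-0.1,-0.1,2],[0,0,0]],[6,[0,0,1],[0,0,0]],[6,[0,0,0],[0,0,0]],[6,[0,0,0],[0,0,0]],[6,[0,0,0],[0,0,0]],[6,[0,0,0],[0,0,0]]]'
python3 go.py 0.4419 -0.3460 0.0165 -38; python3 snap.py 14 372 165 389 244
```

```text
time: 34.5
position: [0.4466, -0.3412, 0.1273]
tcp_rot: [2.815, 1.39, 0.002]
contact_force: [0.7, 1.2, -0.3]
grip_width: 0.704
t 34.5 pos [ 0.4466 -0.3412  0.1273] jaw -37.45 tilt [ 0.0019 -0.0012] F [ 0.7  1.2 -0.3] w 0.704 j [ 0.85  0.43 -0.31  1.62  0.14  1.1  -0.15]
turn z 0.55  shift cm tool x,y,z [-0.67, -0.08, 11.08]
```

View pics/z14.png

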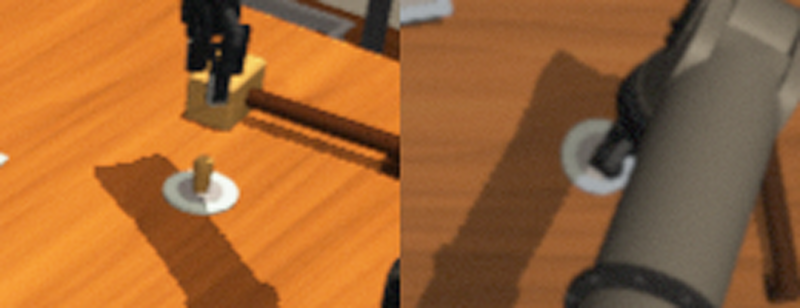

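The jaws stand just above the knob and clear of the mallet. Going down.

```bash
python3 -m creep '[[6,[-0.65,-0.08,2],[0,0,0.5]],[6,[0,0,3],[0,0,0]],[6,[0,0,2.5],[0,0,0]],[6,[0,0,1.5],[0,0,0]],[6,[0,0,1],[0,0,0]],[6,[0,0,0],[0,0,0]],[6,[0,0,0],[0,0,0]],[6,[0,0,0],[0,0,0]],[6,[0,0,0],[0,0,0]]]'
python3 go.py 0.4419 -0.3460 0.0165 -38
```

```text
time: 35.5
position: [0.4417, -0.3463, 0.0273]
tcp_rot: [2.822, 1.376, 0.001]
contact_force: [0.1, 0.4, 0.3]
grip_width: 0.702
t 35.5 pos [ 0.4417 -0.3463  0.0273] jaw -37.99 tilt [ 0.0018 -0.0015] F [0.1 0.4 0.3] w 0.702 j [ 0.84  0.55 -0.28  1.73  0.19  0.89 -0.18]
turn z 0.01  shift cm tool x,y,z [0.03, -0.0, 1.08]
```

```bash
python3 -m creep '[[6,[0.03,0,0.6],[0,0,0]],[6,[0,0,0.4],[0,0,0]],[6,[0,0,0],[0,0,0]],[1,[0,0,0],[0,0,0]],[1,[0,0,0],[0,0,0]],[1,[0,0,0],[0,0,0]],[1,[0,0,0],[0,0,0]],[1,[0,0,0],[0,0,0]],[1,[0,0,0],[0,0,0]],[1,[0,0,0],[0,0,0]],[1,[0,0,0],[0,0,0]]]';python3 go.py 0.4419 -0.346 0.0165 -38
python3 -m creep '[[1,[0,0,-1],[0,0,0]],[1,[0,0,-2],[0,0,0]],[1,[0,0,-3],[0,0,0]],[1,[0,0,-3],[0,0,0]],[1,[0,0,-3],[0,0,0]],[1,[0,0,-3],[0,0,0]],[1,[0,0,-1],[0,0,0]],[1,[0,0,0],[0,0,0]]]'
python3 go.py 0.4537 0.3367 0.12 34
```

```text
time: 36.6
position: [0.4415, -0.3457, 0.0166]
tcp_rot: [2.823, 1.377, 0.001]
contact_force: [0.1, 0.2, 4.1]
grip_width: 0.232
t 36.6 pos [ 0.4415 -0.3457  0.0166] jaw -37.99 tilt [ 0.0007 -0.0005] F [0.1 0.2 4.1] w 0.232 j [ 0.84  0.56 -0.28  1.73  0.19  0.87 -0.19]
turn z 0.01  shift cm tool x,y,z [0.0, 0.05, 0.01]
time: 37.4
position: [0.4418, -0.3459, 0.1776]
tcp_rot: [2.821, 1.376, 0.002]
contact_force: [-0.5, -0.4, -1.7]
grip_width: 0.231
t 37.4 pos [ 0.4418 -0.3459  0.1776] jaw -37.99 tilt [ 0.0024 -0.002 ] F [-0.5 -0.4 -1.7] w 0.231 j [ 0.87  0.39 -0.32  1.56  0.13  1.21 -0.13]
turn z -71.99  shift cm tool x,y,z [55.93, 39.16, 5.76]
```

```bash
python3 -m creep '[[1,[2,0,0],[0,0,-2]],[1,[3.5,0,0],[0,0,-3.5]],[1,[4,0,0],[0,0,-4]],[1,[4,0,0],[0,0,-4]],[1,[4,0,0],[0,0,-4]],[1,[4,0,0],[0,0,-4]],[1,[4,0,0],[0,0,-4]],[1,[4,0,0],[0,0,-4]],[1,[4,0,0],[0,0,-4]],[1,[4,0,0],[0,0,-4]],[1,[4,0,0],[0,0,-4]]]'
python3 go.py 0.4537 0.3367 0.12 34
```

```text
time: 38.5
position: [0.5731, 0.0419, 0.1737]
tcp_rot: [-2.142, -2.292, 0.003]
contact_force: [1.0, 0.5, -0.8]
grip_width: 0.233
t 38.5 pos [0.5731 0.0419 0.1737] jaw 3.86 tilt [-0.0044  0.0014] F [ 1.   0.5 -0.8] w 0.233 j [ 0.31  0.46 -0.59  1.51  0.26  1.25 -0.24]
turn z -30.14  shift cm tool x,y,z [31.11, 6.59, 5.37]
```

```bash
python3 -m creep '[[1,[4,-0.2,0],[0,0,-4]],[1,[4,-0.2,0],[0,0,-4]],[1,[4,-0.2,0],[0,0,-4]],[1,[4,-0.2,0],[0,0,-4]],[1,[4,-0.2,0],[0,0,-4]],[1,[4,-0.2,0],[0,0,-4]],[1,[3,-0.2,0],[0,0,-3]],[1,[2,0,0],[0,0,-3]],[1,[1,0,0],[0,0,0]],[1,[0,0,0],[0,0,0]]]'
python3 go.py 0.4537 0.3367 0.1 34
```

```text
time: 39.5
position: [0.4746, 0.3194, 0.1754]
tcp_rot: [-1.483, -2.768, 0.002]
contact_force: [0.9, -0.4, -0.8]
grip_width: 0.235
t 39.5 pos [0.4746 0.3194 0.1754] jaw 33.65 tilt [-0.0017 -0.0004] F [ 0.9 -0.4 -0.8] w 0.235 j [-0.1   0.5  -0.76  1.52  0.35  1.27 -0.31]
turn z -0.35  shift cm tool x,y,z [2.6, -0.77, 7.54]
```

```bash
python3 -m creep '[[1,[1.3,-0.4,1],[0,0,0]],[1,[1,-0.3,2],[0,0,0]],[1,[0.3,-0.07,2],[0,0,0]],[1,[0,0,1.5],[0,0,0]],[1,[0,0,0.6],[0,0,0]],[1,[0,0,0],[0,0,0]],[1,[0,0,0],[0,0,0]],[1,[0,0,0],[0,0,0]],[1,[0,0,0],[0,0,0]],[1,[0,0,0],[0,0,0]]]'
python3 snap.py 15 215 260 176 237; python3 go.py 0.4537 0.3367 0.081 34
python3 - <<'E'
import cv2
t=cv2.imread("pics/side15.png")[225:295,165:265]; cv2.imwrite("pics/q15.png",cv2.resize(t,None,fx=8,fy=8,interpolation=cv2.INTER_CUBIC))
E
```

```text
time: 40.5
position: [0.4556, 0.3361, 0.1058]
tcp_rot: [1.487, 2.767, 0.002]
contact_force: [-0.1, -0.1, -0.8]
grip_width: 0.231
t 40.6 pos [0.4554 0.336  0.1055] jaw 33.51 tilt [0.0006 0.0003] F [ 0.1 -0.1 -1.1] w 0.231 j [-0.15  0.55 -0.73  1.63  0.4   1.12 -0.4 ]
turn z -0.49  shift cm tool x,y,z [0.15, -0.1, 2.45]
```

View pics/q15.png

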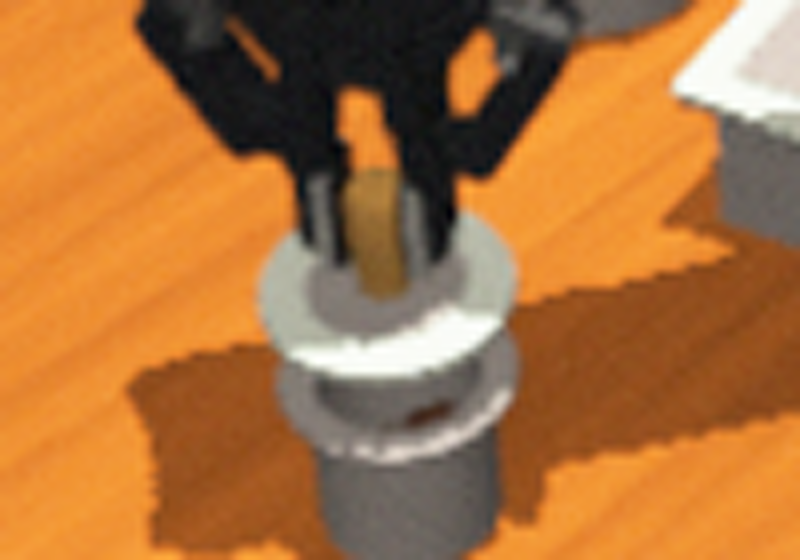

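```bash
python3 - <<'E'
from circ import *
f=lambda X:((proj("side",X)[0]-[165,225]+.5)*8-.5).round(1)
print(f([.4554,.336,.0938]),f([.4554,.336,.06]),f([.4537,.3367,.06]))
print("lid",circ(258,518,379,.04,.0938,(.45,.33),165,225,.005))
print("pan",circ(276,520,460,.038,.060,(.45,.33),165,225,.003))
E
```

```text
[387.5 284. ] [396.3 364. ] [398.3 367.7]
lid (array([0.4582, 0.3334]), array([-1.4,  1.4, -0.1]))
pan (array([0.4546, 0.336 ]), array([-1. ,  1.1, -0.1]))
```

```bash
python3 -m creep '[[1,[0.15,-0.1,0.7],[0,0,0]],[1,[0,0,0.7],[0,0,0]],[1,[0,0,0.5],[0,0,0]],[1,[0,0,0.3],[0,0,0]],[1,[0,0,0.15],[0,0,0]],[1,[0,0,0],[0,0,0]],[1,[0,0,0],[0,0,0]],[1,[0,0,0],[0,0,0]],[1,[0,0,0],[0,0,0]]]'
python3 go.py 0.4537 0.3367 0.077 34
```

```text
time: 41.5
position: [0.4538, 0.3366, 0.082]
tcp_rot: [1.487, 2.767, 0.001]
contact_force: [1.1, 0.6, -2.2]
grip_width: 0.227
t 41.5 pos [0.4538 0.3366 0.082 ] jaw 33.5 tilt [0.0005 0.0003] F [ 1.1  0.6 -2.2] w 0.227 j [-0.16  0.57 -0.72  1.65  0.42  1.07 -0.42]
turn z -0.5  shift cm tool x,y,z [0.01, -0.0, 0.5]
```

```bash
python3 -m creep '[[1,[0,0,0.2],[0,0,0]],[1,[0,0,0.15],[0,0,0]],[1,[0,0,0.1],[0,0,0]],[1,[0,0,0],[0,0,0]],[1,[0,0,0],[0,0,0]]]'; python3 -m creep '[[1,[0,0,0.1],[0,0,0]],[1,[0,0,0],[0,0,0]],[1,[0,0,0],[0,0,0]]]'
```

```text
time: 42.0
position: [0.4535, 0.3365, 0.0771]
tcp_rot: [-1.487, -2.767, 0.0]
contact_force: [-0.2, 0.5, -0.9]
grip_width: 0.232
time: 42.3
position: [0.4537, 0.3367, 0.0766]
tcp_rot: [1.487, 2.767, 0.001]
contact_force: [-0.2, -0.4, 1.9]
grip_width: 0.23
```

```bash
python3 -m creep '[[1,[0,0,0],[0,0,0]],[3,[0,0,0],[0,0,0]],[4,[0,0,0],[0,0,0]],[5,[0,0,0],[0,0,0]],[6,[0,0,0],[0,0,0]],[6,[0,0,0],[0,0,0]],[6,[0,0,0],[0,0,0]]]'
python3 -m creep '[[6,[0,0,-1],[0,0,0]],[6,[0,0,-2],[0,0,0]],[6,[0,0,-3],[0,0,0]],[6,[0,0,-4],[0,0,0]],[6,[0,0,-4],[0,0,0]],[6,[0,0,-1],[0,0,0]]]'
python3 -m creep '[[6,[-2,0,0],[0,0,4]],[6,[-4,0,0],[0,0,4]],[6,[-4,0,0],[0,0,4]],[6,[-4,0,0],[0,0,4]],[6,[-4,0,0],[0,0,4]],[6,[-4,0,0],[0,0,4]],[6,[-4,0,0],[0,0,4]],[6,[-4,0,0],[0,0,4]],[6,[-4,0,0],[0,0,4]],[6,[-4,0,0],[0,0,4]],[6,[-4,0,0],[0,0,4]],[6,[-4,0,0],[0,0,4]]]'
python3 -m creep '[[6,[-4,0,0],[0,0,4]],[6,[-4,0,0],[0,0,4]],[6,[-4,0,0],[0,0,4]],[6,[-4,0,0],[0,0,4]],[6,[-4,0,0],[0,0,4]],[6,[-4,0,0],[0,0,4]],[6,[-4,0,0],[0,0,4]],[6,[-3,0,0],[0,0,3]],[6,[-1,0,0],[0,0,0]],[6,[0,0,0],[0,0,0]],[6,[0,0,0],[0,0,0]],[6,[0,0,0],[0,0,0]]]'
python3 snap.py 16 215 260 176 237
python3 - <<'E'
from h import *
im=cv2.cvtColor(cv2.imread("pics/top16.png"),cv2.COLOR_BGR2RGB)
for n,s,sh,ref in(("sr",(176,237),"c","pan .4532 .3347"),("lr",(251,190),"c","pan .6103 .1015"),("sq",(241,239),"rect","pan .4468 .1279 14.1"),("obl",(319,189),"rect","pan .6124 -.1186 9.3")):
    try: r,_=fit(im,"top",s,sh,.065);print(n,r["c"],r["wh"],r["a"],ref)
    except Exception as e: print(n,e)
def bung(f):
    im=cv2.imread(f);h=cv2.cvtColor(im,cv2.COLOR_BGR2HSV)[190:215,110:138]
    m=(h[...,0]>18).astype(np.uint8);M=cv2.moments(m,True);return M['m10']/M['m00']+110,M['m01']/M['m00']+190
print(bung("pics/top0.png"),bung("pics/top16.png"))
E
```

```text
time: 43.0
position: [0.4536, 0.3365, 0.0761]
tcp_rot: [-1.487, -2.767, 0.0]
contact_force: [0.6, -0.0, 0.3]
grip_width: 0.7
time: 43.6
position: [0.4551, 0.3392, 0.2323]
tcp_rot: [1.485, 2.764, 0.015]
contact_force: [-0.0, 1.2, 0.2]
grip_width: 0.704
time: 44.8
position: [0.5336, -0.1077, 0.224]
tcp_rot: [-2.49, -1.912, 0.005]
contact_force: [-0.7, -0.2, 0.4]
grip_width: 0.707
time: 46.0
position: [0.3861, -0.3788, 0.226]
tcp_rot: [-2.904, -1.195, -0.002]
contact_force: [0.5, 0.6, 0.8]
grip_width: 0.703
sr [0.4539 0.3344] (82.0, 83.0) 50.1 pan .4532 .3347
lr [0.6102 0.1014] (114.1, 115.6) 9.6 pan .6103 .1015
sq [0.4469 0.128 ] (100.5, 100.1) 14.1 pan .4468 .1279 14.1
obl [ 0.612  -0.1176] (90.1, 134.9) 9.0 pan .6124 -.1186 9.3
(122.98101265822785, 202.15189873417722) (122.94375, 202.0625)
```

View pics/top16.png

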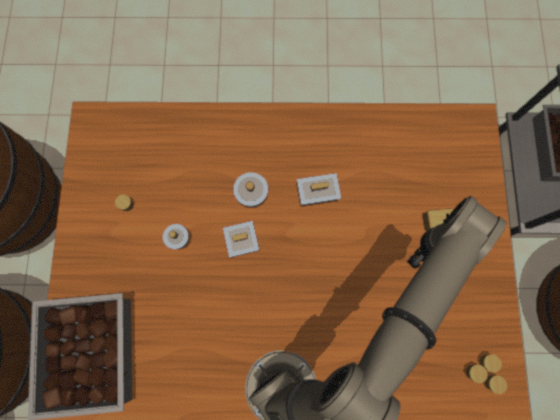

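View pics/side16.png

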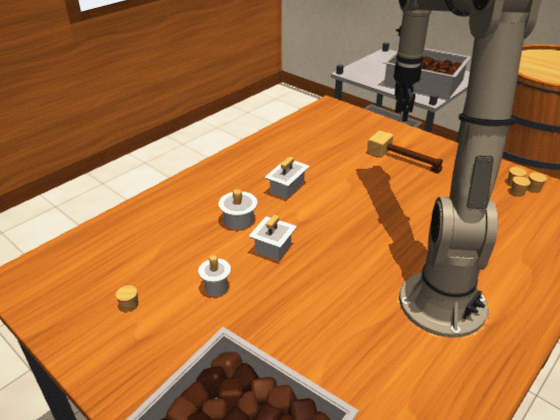

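All four lids are on, and the bung (123,202) and mallet (380,145 in the side view) are where they were. The gripper is clear of everything. Handing in.

```bash
python3 -c "
from cell import ticket
print(ticket.close_job())"
```

```text
the job is handed in; nothing more can be done
None
```

All four lids are on their matching pans, placed in the order oblong, square, large round, small round, and the job was handed in at about 46 s of the 109 s limit.

The last top-view check compared each lid with its pan as measured at the start:

| Lid | Offset from pan centre | Turn error |
|---|---|---|
| Oblong | about 1.1 mm | about 0.3° |
| Square | about 0.1 mm | about 0° |
| Large round | about 0.1 mm | not applicable |
| Small round | about 0.8 mm | not applicable |

- **Fit:** The side view shows every lid lying flat with the mouth closed.
- **Bystanders:** The bung's position in the top view changed by less than 0.1 pixel. The mallet looks unmoved in the side view; the arm partly covered it in the last top view, so I did not measure it there.
- **Forces:** The highest force I read was about 10 N, when pressing the square lid onto its rim.
- **Disagreements:** The two cameras differed by about 3–4 mm in y. My hand-read side-view edges for the two held round lids were also off by a few millimetres. For those lids I went by the top view, corrected by where the gripper held the earlier lids.

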